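# Roll a cylinder barrel into the vee fixture and clamp it

## Robot

A 6-joint arm with a two-finger parallel gripper is mounted at the origin on the work surface. World frame = base frame: x ahead of the robot, y to its left, z up, the work surface at z = 0. Lengths are in m, angles in rad, forces in N, time in s.
With the tool pointing down it reaches from about 0.375 to 0.975 m from the base axis. Payload 3.8 kg.
Tool frame: the origin (TCP) lies where the fingers leave the gripper's body, on its centre line; the fingertips stand 73 mm ahead of it and the grasp point (between the pads) lies 54 mm ahead of it; z points along the fingers, y is the line along which they close (so a half turn about z gives the same grasp; the last joint's range is limited). The gripper opens to 85 mm and grips with 20 to 120 N. Pads are 22 mm wide; open, the fingers measure 114 mm over their backs; the gripper's body (76 mm by 85 mm) begins 54 mm behind the grasp point. The pads swing forward as they close: fully open they stand 13 mm farther back than shut.
Start: joints at [1.313, 0.264, 1.604, -0, 1.274, -0.037], TCP at [0.148, 0.659, 0.304] pointing down, gripper open.
Joint ranges: [-2.63, 2.63], [-0.94, 2.18], [0.31, 2.57], [-1.31, 4.45], [0, 2.66], [-2.55, 2.55]. Speed limits (rad/s): [2.57, 2.57, 3.14, 3.14, 3.14, 3.14].

## Interface

Orientations are given as a rotation vector (axis times angle).
In Python, from workcell import read_state, viewer, bot gives the robot as it stands.
- The arm moves only by the tool jog_arm, never from a script. Its argument "increments" is a list that holds one entry, the list of rows, each a list of 7 numbers: the shift along the tool's x, y, z in units of 30 mm (1.0 is 30 mm), then the turn, a rotation vector about the tool's x, y, z in units of 6 degrees (1.0 is 6 degrees), then the opening, from -1 (shut) to 1 (fully open). A call has exactly 5 rows; each row shifts and turns the commanded pose from where the row before left it, along the tool's axes as they then stand; what a row does not reach is not made up. A row lasts 1/12 s, in which the tool goes at most 41.7 mm and 7.16 degrees, less where a joint would pass 70% of its speed; a pose out of reach is approached as far as the arm can. A call is refused whole if a number of a shift passes 1 or a number of a turn 1, either way. A call with a gripper value outside its range is refused whole. The fingers move at their own pace and stop on an object; "force" is the grip in N (left out, the last holds). Time passes only in rows, so rows that do not move let the fingers close, or fill a call up. It gives the time, the measured TCP pose, the force, the opening and the grip force at its end, in the units of the state.
- read_state(): the state, without advancing time (a new reading comes with each control period).
- viewer.read_camera(name): name is "scene" or "top"; returns (picture, depth): 384x512x3 uint8, blue, green, red; 384x512 float32, m along the optical axis (not along the pixel's ray), 0 where there is no reading.
- viewer.camera_params(name): a dict with "fx", "fy", "cx", "cy" (pixels), "R" (3x3) and "t" (3): a world point X has camera coordinates R X + t. Camera axes: x right, y down, z forward; pixel columns grow to the right and rows downward; lengths in m; the calibration is good to about 2 mm. A picture is of the moment at which its call begins. camera_params takes no time and is no camera call.
- bot.finish_job(): hands the job in; it is judged then, once.
The state is a dict: "time": time; "q": joint angles; "joint_vel": joint speeds; "joint_torque": joint torques, N m; "tool_pos": TCP position; "tcp_rot": TCP orientation; "wrist_force": force on the tool from outside, world axes, zero at the start; "torque": the same for the moment, N m; "width": opening from 0.0 (shut) to 1.0 (fully open); "grip_force": force on a finger pad.
Only numpy, scipy, OpenCV 4.12 (cv2) and the standard library are available. Lean on these libraries where they do the work, as an engineer would, in place of code of your own. Each camera call takes 0.05 s, during which the arm holds its last target. There are 200 camera calls.

## Task

Take the fattest barrel from the rack, lay it on the loading rails of the vee fixture and roll it in under the head until it drops into both vees. Let it settle there by itself, then slide it endwise until it is home against the end stop and take your hand off it; only then pull the lever fully down so that the pad clamps it. Leave the other things on the bench where they are.

Things in the scene. Friction and masses are not known exactly. Their poses are not given: they have to be found in the camera images.
- barrel_center (a point): Centre of the barrel to be clamped: a plain aluminium tube, outside diameter 44 mm, 160 mm long, about 0.3 kg, with closed-looking dark bores and a thin dark ring near each end; the fattest of the three round parts in the rack. Its y axis is the barrel's axis; x and z turn as it rolls. Starts lying level in a notch of the rack, its centre 57 mm above the bench.
- barrel: The same barrel; its origin and axes are those of barrel_center.
- rack: Setting rack on the bench: grey base 260 x 150 x 10 mm, two plywood combs 16 mm thick at y = -55 and +55 mm, three notches at x = -80, 0 and +80 mm. Between the combs it is open down to the base, so fingers can go down beside the middle of a part. Parts lie along its y axis, up to 8 mm off its middle; which part is in which notch varies. Origin: centre of its underside.
- thin_barrel_center (a point): Centre of the thin aluminium barrel in the rack (diameter 32 mm, 160 mm long, along its y axis). Not wanted; leave it.
- rod_center (a point): Centre of the solid steel rod in the rack (diameter 25 mm, 160 mm long, along its y axis). Not wanted; leave it.
- fixture: Vee fixture bolted to the bench: black base plate 380 x 230 x 12 mm and C-frame, open towards its -x side (which faces roughly to the robot's left). z up, x from the loading side to the back, y along the vee; origin on the bench under the middle of the vee. Two steel plates 12 mm thick stand at y = -45 and +45 mm, both with rail, lip and vee cut in their top edge; the 78 mm between them is open down to the base.
- rail_mid (a point): Set-down point on the rails: centre of a barrel lying there, at fixture x = -135, z = 100 mm (rail surface 78 mm above the bench). The rails run level from x = -167 mm (front nib, 10 mm higher) to the lip at x = -33 mm. Here an upright open hand is clear of the head. Set the barrel down about 10 mm to +y of the middle, so that it passes the end stop when rolled in. Axes as fixture.
- lip_top (a point): Top of the rounded lip between rails and vee, at fixture x = -24.5, z = 82 mm, 4 mm above the rails: rolling a barrel over it takes a push of 3 to 8 N. Past the lip it drops into the 90 degree vee (bottom x = 0, z = 60 mm; far flank up to z = 97 mm) by itself and stops with its centre at x = 0, z = 91 mm. Axes as fixture.
- head_edge (a point): Middle of the lower front edge of the C-frame's overhanging head, which spans fixture x -41 to 61, y -39 to 39, z 145 to 234 mm. An upright hand hits it before the barrel is over the lip; a hand tilted about 40 degrees (fingers pointing down and to +x) can push the barrel, also from a little underneath, between the two plates. Frame plates stand behind the vee from x = 60 mm.
- vee_seat (a point): Where the barrel's centre must come to lie: on the vee's centre line, 91 mm above the bench, with the barrel's -y end against the stop. Axes as fixture.
- stop_face (a point): Centre of the end stop's button (20 mm across) on a bracket 34 mm wide in x and 106 mm high at the vee's -y end; its face looks to the fixture's +y, 80 mm from the vee seat along -y. A barrel lying in the vees slides endwise with a push of about 1 to 5 N; at the stop the push rises sharply.
- lever_hub (a point): Axis of the hand lever, on the -y side of the head, 180 mm above the bench; the axis runs along the fixture's y. Axes as fixture. A bare shaft of 5 mm radius runs from a hub of 15 mm radius here to the knob.
- knob (a point): Centre of the black ball knob (30 mm across) at the lever's end, 130 mm from the lever hub; moves with the lever in a plane of constant fixture y = -75 mm. Raised: 80 degrees above level; it comes forward (fixture -x) and down to 3 degrees above level. About 3 to 6 N at the knob moves it and it stays where it is left.
- lever (a joint): Angle of the hand lever, rad: 0 raised (80 degrees above level), 1.35 fully down at its stop; a friction brake holds it there. Driven by a push or pull on the knob. The ram under the head comes down with it, 27 mm in all (rack and pinion); the pad meets the barrel at about 1.12 rad, from where the pull rises to about 6 N.
- pad: Black clamping pad, 32 mm across, under the head above the vee's middle; origin at the centre of its lower face, about 136 mm above the bench when raised. It is sprung and bears on the barrel with about 10 N when the lever is fully down.
- regulator_center (a point): Centre of a loose pressure regulator, 52 x 52 x 92 mm, standing on the bench. Bystander.
- marker: White marker with yellow cap, 134 mm long, lying on the bench. Bystander; origin at its underside.
- grease: Jar 64 mm across, 75 mm high. Bystander; origin at its underside.
- driver: Screwdriver, 190 mm long, lying on the bench. Bystander.
- spanner: Spanner, 170 mm long, lying on the bench. Bystander.
Things that resemble listed ones, but are neither listed nor needed, are in the scene too. Leave any purple look-alike of the barrel alone.

How it is judged:
On the way, in this order (a step that is already met when the one before it is completed fails the run):
1. the barrel lies on the loading rails, in front of the lip and along the vee (x of barrel_center in the frame of vee_seat between -0.165 and -0.03 m and z of barrel_center in the frame of vee_seat between 0.005 and 0.013 m and angle between the y axis of barrel_center and the y axis of vee_seat, either way round below 0.2 rad), for 0.1 s.
2. the barrel lies freely in both vees, centred, home against the end stop, nothing holding it and the lever still up (x of barrel_center in the frame of vee_seat between -0.002 and 0.002 m and y of barrel_center in the frame of vee_seat between -0.002 and 0.002 m and z of barrel_center in the frame of vee_seat between -0.002 and 0.002 m and angle between the y axis of barrel_center and the y axis of vee_seat, either way round below 0.025 rad and linear speed of barrel below 0.01 m/s and contact force between each of the fingers, pad and barrel below 0.1 N and value of joint lever below 0.4 rad), for 0.2 s.
At the end, for the whole second after the job is handed in: The barrel rests in both vees within 2 mm of the vee seat along each axis (so home at the stop), parallel to the vee within 0.025 rad; the lever is past 1.25 rad and the pad presses on it with over 4 N. It lay there freely before the lever was pulled (x of barrel_center in the frame of vee_seat between -0.002 and 0.002 m and y of barrel_center in the frame of vee_seat between -0.002 and 0.002 m and z of barrel_center in the frame of vee_seat between -0.002 and 0.002 m and angle between the y axis of barrel_center and the y axis of vee_seat, either way round below 0.025 rad and linear speed of barrel below 0.01 m/s and value of joint lever above 1.25 rad and contact force between pad and barrel above 4 N); the robot touches nothing.
It fails at once if the thin barrel or the steel rod is moved by more than 30 mm (distance of any of thin_barrel_center, rod_center from where it was at the start of the episode above 0.03 m).
It fails at once if a bystander on the bench is moved by more than 30 mm (distance of any of regulator_center, marker, grease, driver, spanner from where it was at the start of the episode above 0.03 m).
It also fails if it takes over 72 s, if anything falls off the work surface, if the arm or the gripper's body presses on something with over 40 N, if the wrist force passes 120 N, or if a joint passes its speed limit or range.

## Working session

There is one attempt and no reset: what is moved stays moved. The work goes in short steps, Python scripts to look and compute and a tool call to move; the robot and the scene stay as the last step left them, time stands still between calls to the robot, and variables do not carry over. Pictures are saved under pics/ and viewed, at most 11 in all, crops included, and the job is handed in when it is done.

Besides the shell and the picture viewer there is one more tool, called after "Emit:" as name(argument=value, ...), one argument or row to a line, values as JSON. jog_arm: Moves the arm, as the interface text tells. Its arguments: {"type":"object","properties":{"increments":{"type":"array","items":{"type":"array","items":{"type":"array","items":{"type":"number"}}}},"force":{"type":"number"}},"required":["increments"]}

```bash
mkdir -p pics; ls; cat > h.py <<'E'
import numpy as np, cv2
from scipy.spatial.transform import Rotation as Ro
from workcell import read_state, viewer, bot
def cam(n): 
    im,d=viewer.read_camera(n); p=viewer.camera_params(n); return im,d,{k:np.array(v) for k,v in p.items()}
def pts(d,p):
    v,u=np.mgrid[:d.shape[0],:d.shape[1]]
    c=np.stack([(u-p['cx'])/p['fx']*d,(v-p['cy'])/p['fy']*d,d],-1)
    return (c-p['t'])@p['R']
def proj(X,p):
    c=p['R']@np.array(X)+p['t']; return c[0]/c[2]*p['fx']+p['cx'],c[1]/c[2]*p['fy']+p['cy']
E
python3 - <<'E'
from h import *
for n in('scene','top'):
    im,d,p=cam(n); np.savez(f'{n}0.npz',im=im,d=d,**p); cv2.imwrite(f'pics/{n}0.png',cv2.resize(im,(800,600)))
    print(n,p['fx'],(-p['R'].T@p['t']).round(3),p['R'][2].round(2),(d>0).mean())
s=read_state(); print(s['time'],s['tool_pos'],s['tcp_rot'],s['wrist_force'])
E
```

```text
pics
scene 398.4741283803646 [ 1.105 -0.379  1.12 ] [-0.48  0.4  -0.78] 0.99591064453125
top 443.07407373144196 [0.486 0.098 1.335] [ 0.03  0.01 -1.  ] 0.9961751302083334
0.1 [0.147708   0.65812223 0.30267299] [-0.34614618 -3.12218703  0.00312371] [ 0.59622511  0.40332244 -0.13787249]
```

View pics/scene0.png

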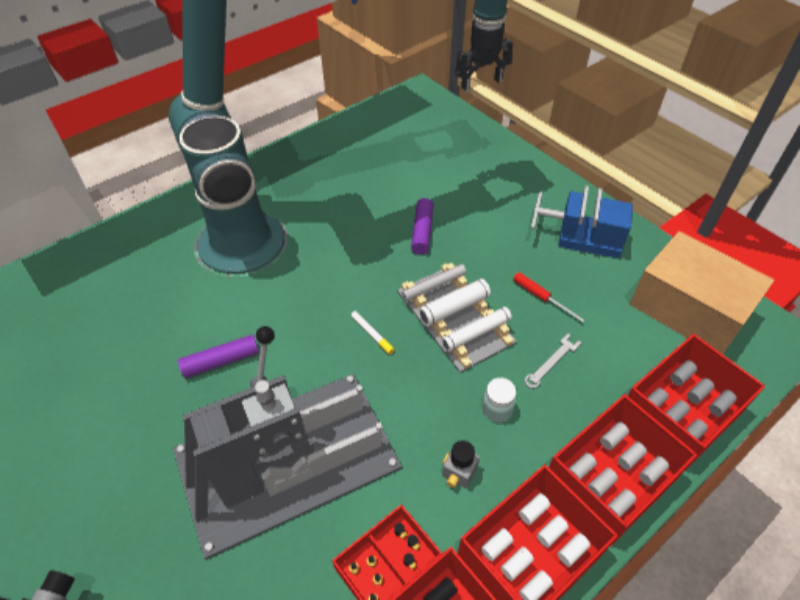

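View pics/top0.png

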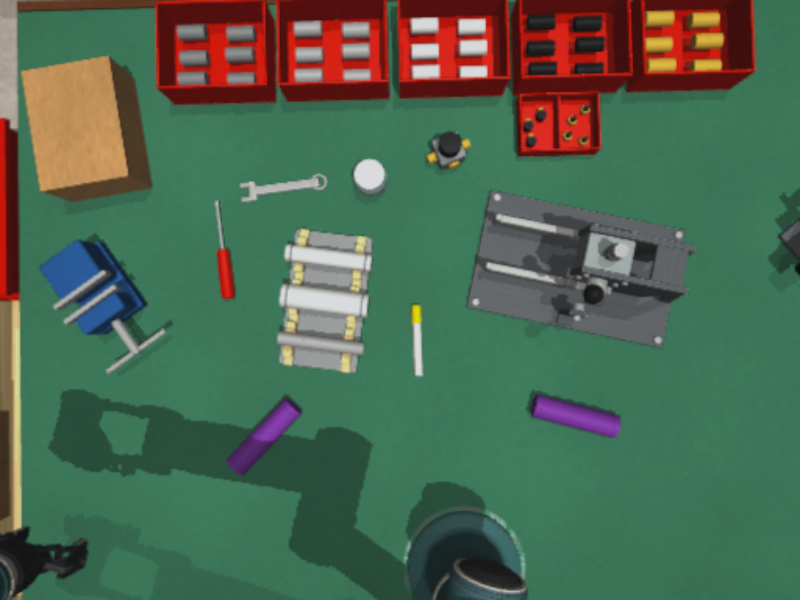

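Scene and top views (800x600 pixels): the top view shows the rack with the thin barrel (328,257), fat barrel (323,300) and steel rod (320,344). Purple look-alikes are at (265,435) and (575,415). The small cylinders in the red bins are not relevant. The fixture is around (580,270), open to the left, with its knob at (594,294). My choice is the middle part at (323,300). Next I measure it and check a crop.

```bash
python3 - <<'E'
from h import *
z=np.load('top0.npz'); im,d=z['im'],z['d']; p={k:z[k] for k in('fx','fy','cx','cy','R','t')}
P=pts(d,p)
print('bench z',np.median(P[200:300,20:60,2].ravel()), P[300,350])
s=800/512
def reg(u0,v0,u1,v1,lo,hi):
    m=np.zeros(d.shape,np.uint8); a=[int(x/s) for x in(u0,v0,u1,v1)]
    m[a[1]:a[3],a[0]:a[2]]=1
    return (m>0)&(P[...,2]>lo)&(P[...,2]<hi)
def rect(n,m):
    q=P[m]; r=cv2.minAreaRect((q[:,:2]*1000).astype(np.float32)); print(n,m.sum(),'c',np.round(r[0],1),'size',np.round(r[1],1),'ang',round(r[2],2),'zmax',np.percentile(q[:,2],[50,95,99]).round(4))
rect('thin',reg(275,235,380,278,.05,.1)); rect('fat',reg(270,278,380,322,.055,.1)); rect('rod',reg(270,326,370,360,.05,.1))
rect('rack',reg(265,220,385,380,.004,.1))
rect('base',reg(455,180,700,355,.006,.3)&(P[...,2]<.02))
rect('rails',reg(480,205,580,300,.07,.09))
rect('railA',reg(490,208,575,245,.07,.084));rect('railB',reg(480,255,570,295,.07,.084))
rect('head',reg(570,215,720,310,.225,.245))
rect('jar',reg(345,150,395,200,.05,.1))
q=P[reg(570,270,625,315,.28,.4)]; print('knob',q.mean(0),q[:,2].max())
q=P[reg(400,300,430,380,.006,.03)];print('marker',q.min(0),q.max(0))
cv2.imwrite('pics/crop0.png',cv2.resize(im[140:245,170:245],None,fx=5.5,fy=5.5,interpolation=cv2.INTER_CUBIC))
z=np.load('scene0.npz')
a=cv2.resize(z['im'][200:360,110:260],None,fx=3.7,fy=3.7,interpolation=cv2.INTER_CUBIC); cv2.imwrite('pics/crop1.png',a)
E
```

```text
bench z -0.0007551917754378423 [ 0.18032013 -0.1656744  -0.0056936 ]
thin 591 c [594.  239.2] size [160.9  31.3] ang 81.41 zmax [0.061  0.0661 0.0686]
fat 857 c [514.8 246.8] size [161.2  44. ] ang 81.28 zmax [0.0745 0.0805 0.0822]
rod 358 c [435.9 257.4] size [159.6  22.2] ang 81.76 zmax [0.054  0.0581 0.0599]
rack 4645 c [518.3 253.8] size [225.6 306.9] ang 88.64 zmax [0.0255 0.0771 0.0803]
base 6268 c [ 568.9 -232.8] size [466.6 331. ] ang 89.22 zmax [0.0117 0.0164 0.0185]
rails 498 c [ 595.9 -140. ] size [165.9 102.8] ang 76.68 zmax [0.0776 0.0841 0.088 ]
railA 221 c [ 641.8 -141.4] size [147.1  12.8] ang 76.54 zmax [0.0774 0.0814 0.083 ]
railB 224 c [ 553.5 -123.1] size [152.4  12.4] ang 76.68 zmax [0.0774 0.0816 0.0834]
head 1317 c [ 563.9 -274.7] size [172.2  78.6] ang 76.8 zmax [0.2325 0.2366 0.2379]
jar 323 c [742.6 157.8] size [54.6 54.5] ang 88.55 zmax [0.0738 0.0782 0.0796]
knob [ 0.50896331 -0.17893036  0.31491797] 0.321631241779046
marker [0.36993692 0.06654079 0.00620931] [0.50148371 0.10664075 0.02392861]
```

View pics/crop0.png

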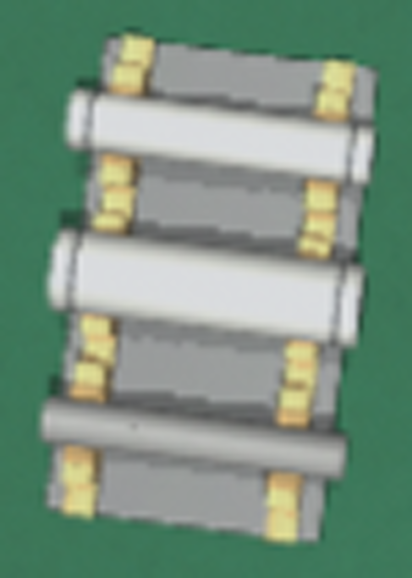

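The crop shows the fat barrel as the middle part, about (205,285) in the crop. Its measured width is 44 mm, against 31 and 22 mm for the other two. Next I pin down the fixture origin.

```bash
python3 - <<'E'
from h import *
a=np.deg2rad(76.7); ex=-np.array([np.cos(a),np.sin(a)]); ey=np.array([-ex[1],ex[0]])
for n in('top','scene'):
    z=np.load(n+'0.npz'); P=pts(z['d'],{k:z[k] for k in('fx','fy','cx','cy','R','t')})
    O=np.array([.5656,-.268]) # guess
    q=P.reshape(-1,3); fx=(q[:,:2]-O)@ex; fy=(q[:,:2]-O)@ey; h=q[:,2]
    f=lambda m:(m.sum(),np.percentile(fx[m],[.5,2,50,98,99.5]).round(4),np.percentile(fy[m],[.5,2,50,98,99.5]).round(4))
    r=(abs(fx)<.3)&(abs(fy)<.2)
    print(n,'rail',f(r&(h>.07)&(h<.1)&(fx<-.05)&(abs(abs(fy)-.045)<.015)))
    print('head',f(r&(h>.226)&(h<.245)&(abs(fy)<.05)))
    print('base',f(r&(h>.006)&(h<.018)&(fx>-.22)&(fx<.22)&(abs(fy)<.13)))
    print('knob',f(r&(h>.295)&(h<.34)), h[r&(h>.295)&(h<.34)].max())
    print('stop',f(r&(h>.09)&(h<.112)&(fy<-.07)&(fy>-.14)&(abs(fx)<.05)))
E
```

```text
top rail (np.int64(502), array([-0.2141, -0.2125, -0.135 , -0.0582, -0.0522]), array([-0.0512, -0.051 , -0.0393,  0.0502,  0.0509]))
head (np.int64(1207), array([-0.077 , -0.0726,  0.0374,  0.0852,  0.09  ]), array([-0.0391, -0.0387, -0.0018,  0.0379,  0.0388]))
base (np.int64(5927), array([-0.2188, -0.2148, -0.0779,  0.144 ,  0.1523]), array([-0.1244, -0.1222, -0.0388,  0.1021,  0.1043]))
knob (np.int64(132), array([-0.0862, -0.0851, -0.0742, -0.0596, -0.0586]), array([-0.0888, -0.0881, -0.0756, -0.0621, -0.0607])) 0.321631241779046
stop (np.int64(85), array([-0.049 , -0.0474, -0.0386, -0.0227, -0.0222]), array([-0.1097, -0.1092, -0.0952, -0.0814, -0.0805]))
scene rail (np.int64(506), array([-0.2145, -0.2122, -0.1439, -0.0572, -0.0525]), array([-0.0516, -0.0506,  0.041 ,  0.0517,  0.0521]))
head (np.int64(1184), array([-0.0783, -0.0739,  0.0359,  0.0851,  0.0892]), array([-0.0391, -0.0376,  0.0071,  0.0397,  0.0405]))
base (np.int64(4614), array([-0.2182, -0.2127, -0.0452,  0.1474,  0.1498]), array([-0.1223, -0.1163,  0.0545,  0.1043,  0.1054]))
knob (np.int64(114), array([-0.0866, -0.0856, -0.072 , -0.0596, -0.0586]), array([-0.0838, -0.0835, -0.0686, -0.0602, -0.0594])) 0.32357197614650773Traceback (most recent call last):
  File "<stdin>", line 13, in <module>
  File "<stdin>", line 7, in <lambda>
    return _quantile_unchecked(
        a, q, axis, out, overwrite_input, method, keepdims, weights)
    return _ureduce(a,
                    func=_quantile_ureduce_func,
    ...<5 lines>...
                    overwrite_input=overwrite_input,
                    method=method)
    r = func(a, **kwargs)
    result = _quantile(arr,
                       quantiles=q,
    ...<2 lines>...
                       out=out,
                       weights=wgt)
    slices_having_nans = np.isnan(arr[-1, ...])
                                  ~~~^^^^^^^^^
IndexError: index -1 is out of bounds for axis 0 with size 0
```

```bash
cat >> h.py <<'E'
O=np.array([.5741,-.2320]); A=np.deg2rad(76.7); EX=-np.array([np.cos(A),np.sin(A)]); EY=np.array([-EX[1],EX[0]])
F=np.column_stack([np.r_[EX,0],np.r_[EY,0],[0,0,1]])   # fixture axes in world
def fw(x,y,z): return np.r_[O,0]+F@np.array([x,y,z])
def down(yaw): # tool z down, tool y at world yaw (deg)
    c,s=np.cos(np.deg2rad(yaw)),np.sin(np.deg2rad(yaw)); return np.column_stack([[-s,c,0],[c,s,0],[0,0,-1]])@np.diag([1,1,1]) if np.linalg.det(np.column_stack([[-s,c,0],[c,s,0],[0,0,-1]]))>0 else np.column_stack([[s,-c,0],[c,s,0],[0,0,-1]])
def tilt(R,deg): # lean fingers towards fixture +x
    return Ro.from_rotvec(-np.deg2rad(deg)*F[:,1]).as_matrix()@R
def go(pos=None,R=None):
    s=read_state(); Rc=Ro.from_rotvec(s['tcp_rot']).as_matrix(); p=np.array(s['tool_pos'])
    print('t',round(s['time'],2),'tcp',p.round(4),'fix',(F.T@(p-np.r_[O,0])).round(4),'q',np.round(s['q'],2),'w',np.round(s['width'],3),'g',np.round(s['grip_force'],1),'Ffix',(F.T@np.array(s['wrist_force'])).round(1))
    print('tool axes in fixture\n',(F.T@Rc).round(3))
    if pos is not None: print('shift units (30mm)',(Rc.T@(np.array(pos)-p)/.03).round(2), '; after turn:' ,(R.T@(np.array(pos)-p)/.03).round(2) if R is not None else '')
    if R is not None: print('turn units (6deg)',(np.rad2deg(Ro.from_matrix(Rc.T@R).as_rotvec())/6).round(2))
E
python3 -c "
from h import *
go([.5148,.2468,.25],down(-8.7)); print(down(-8.7))
print(tilt(down(-13.3),40)[:,2]@F)"
```

```text
t 0.1 tcp [0.1477 0.6581 0.3027] fix [-0.7682 -0.6197  0.3027] q [ 1.31  0.26  1.61 -0.    1.27 -0.04] w 1.001 g 0.0 Ffix [-0.5  0.5 -0.1]
tool axes in fixture
 [[ 0.011 -1.     0.002]
 [-1.    -0.011 -0.   ]
 [ 0.    -0.002 -1.   ]]
shift units (30mm) [-14.94 -10.69   1.78] ; after turn: [-11.7   14.17   1.76]
turn units (6deg) [-2.000e-02  1.000e-02  1.434e+01]
[[ 0.15126082  0.98849389  0.        ]
 [ 0.98849389 -0.15126082  0.        ]
 [ 0.          0.         -1.        ]]
[ 6.42787610e-01 -1.58325995e-17 -7.66044443e-01]
```

Emit:
jog_arm(
  increments=[
    [[-0.75,-0.535,0.09,0,0,0,1],[-0.75,-0.535,0.09,0,0,0,1],[-0.75,-0.535,0.09,0,0,0,1],[-0.75,-0.535,0.09,0,0,0,1],[-0.75,-0.535,0.09,0,0,0,1]],
  ],
  force=40,
)

```text
time: 0.52
tool_pos: [0.2405, 0.5544, 0.2896]
tcp_rot: [-0.345, -3.122, 0.002]
wrist_force: [-0.2, -0.1, -0.1]
width: 1.001
grip_force: 0.0
```

Emit:
jog_arm(
  increments=[
    [[-0.75,-0.535,0.09,0,0,0,1],[-0.75,-0.535,0.09,0,0,0,1],[-0.75,-0.535,0.09,0,0,0,1],[-0.75,-0.535,0.09,0,0,0,1],[-0.75,-0.535,0.09,0,0,0,1]],
  ],
)

```text
time: 0.93
tool_pos: [0.3327, 0.4513, 0.2763]
tcp_rot: [-0.346, -3.122, 0.001]
wrist_force: [0.7, -0.6, -0.4]
width: 1.001
grip_force: 0.0
```

Emit:
jog_arm(
  increments=[
    [[-0.75,-0.535,0.09,0,0,0,0.8],[-0.75,-0.535,0.09,0,0,0,0.8],[-0.75,-0.535,0.09,0,0,0,0.8],[-0.75,-0.535,0.09,0,0,0,0.8],[-0.75,-0.535,0.09,0,0,0,0.8]],
  ],
)

```text
time: 1.35
tool_pos: [0.4249, 0.3485, 0.2628]
tcp_rot: [-0.346, -3.122, 0.001]
wrist_force: [-0.5, 1.1, 0.3]
width: 0.9
grip_force: 0.0
```

Emit:
jog_arm(
  increments=[
    [[-0.75,-0.535,0.09,0,0,0,0.8],[-0.75,-0.535,0.09,0,0,0,0.8],[-0.75,-0.535,0.09,0,0,0,0.8],[-0.75,-0.535,0.09,0,0,0,0.8],[-0.75,-0.535,0.09,0,0,0,0.8]],
  ],
)

```text
time: 1.77
tool_pos: [0.517, 0.2456, 0.2493]
tcp_rot: [-0.346, -3.122, 0.001]
wrist_force: [-0.6, 0.6, -1.0]
width: 0.899
grip_force: 0.0
```

Emit:
jog_arm(
  increments=[
    [[0,0,0,0,0,0.956,0.8],[0,0,0,0,0,0.956,0.8],[0,0,0,0,0,0.956,0.8],[0,0,0,0,0,0.956,0.8],[0,0,0,0,0,0.956,0.8]],
  ],
)

```text
time: 2.18
tool_pos: [0.5163, 0.2465, 0.2492]
tcp_rot: [-1.116, -2.936, 0.001]
wrist_force: [-0.2, 0.3, -1.0]
width: 0.901
grip_force: 0.0
```

Emit:
jog_arm(
  increments=[
    [[0,0,0,0,0,0.956,0.8],[0,0,0,0,0,0.956,0.8],[0,0,0,0,0,0.956,0.8],[0,0,0,0,0,0.956,0.8],[0,0,0,0,0,0.956,0.8]],
  ],
)

```text
time: 2.6
tool_pos: [0.5163, 0.2467, 0.2493]
tcp_rot: [-1.808, -2.568, 0.001]
wrist_force: [0.0, -0.2, -0.4]
width: 0.9
grip_force: 0.0
```

Emit:
jog_arm(
  increments=[
    [[0,0,0,0,0,0.956,0.8],[0,0,0,0,0,0.956,0.8],[0,0,0,0,0,0.956,0.8],[0,0,0,0,0,0.956,0.8],[0,0,0,0,0,0.956,0.8]],
  ],
)

```text
time: 3.02
tool_pos: [0.5162, 0.2467, 0.2493]
tcp_rot: [-2.388, -2.041, 0.002]
wrist_force: [-0.1, -0.2, 0.6]
width: 0.9
grip_force: 0.0
```

```bash
python3 -c "
from h import *
go([.5148,.2468,.111],down(-8.7))"
```

```text
t 3.02 tcp [0.5162 0.2467 0.2493] fix [-0.4525 -0.1664  0.2493] q [ 0.4   0.11  1.89 -0.    1.14  0.56] w 0.9 g 0.0 Ffix [ 0.2 -0.1  0.6]
tool axes in fixture
 [[-0.997 -0.075  0.001]
 [-0.075  0.997 -0.001]
 [-0.001 -0.001 -1.   ]]
shift units (30mm) [-0.   -0.04  4.61] ; after turn: [-0.   -0.05  4.61]
turn units (6deg) [-0.01  0.01 -0.05]
```

Emit:
jog_arm(
  increments=[
    [[0,-0.04,0.7,0,0,0,0.7],[0,0,0.8,0,0,0,0.7],[0,0,0.8,0,0,0,0.7],[0,0,0.7,0,0,0,0.7],[0,0,0.6,0,0,0,0.7]],
  ],
)

```text
time: 3.43
tool_pos: [0.5144, 0.2466, 0.1397]
tcp_rot: [-2.383, -2.046, 0.004]
wrist_force: [1.4, -0.4, -0.5]
width: 0.855
grip_force: 0.0
```

Emit:
jog_arm(
  increments=[
    [[0,0,0.5,0,0,0,0.7],[0,0,0.3,0,0,0,0.7],[0,0,0.2,0,0,0,0.7],[0,0,0,0,0,0,0],[0,0,0,0,0,0,-0.5]],
  ],
)

```text
time: 3.85
tool_pos: [0.5156, 0.2471, 0.1121]
tcp_rot: [2.383, 2.047, 0.0]
wrist_force: [0.1, -0.1, 0.1]
width: 0.582
grip_force: 0.0
```

Emit:
jog_arm(
  increments=[
    [[0,0,0,0,0,0,-1],[0,0,0,0,0,0,-1],[0,0,0,0,0,0,-1],[0,0,0,0,0,0,-1],[0,0,0,0,0,0,-1]],
  ],
)

```text
time: 4.27
tool_pos: [0.5148, 0.2474, 0.1129]
tcp_rot: [-2.383, -2.046, 0.001]
wrist_force: [-5.1, 0.7, 3.8]
width: 0.498
grip_force: 40.9
```

Emit:
jog_arm(
  increments=[
    [[0,0,-0.3,0,0,0,-1],[0,0,-0.6,0,0,0,-1],[0,0,-0.9,0,0,0,-1],[0,0,-1,0,0,0,-1],[0,0,-1,0,0,0,-1]],
  ],
)

```text
time: 4.68
tool_pos: [0.5155, 0.2468, 0.2274]
tcp_rot: [2.383, 2.046, 0.001]
wrist_force: [1.3, 0.6, -2.1]
width: 0.498
grip_force: 41.3
```

```bash
python3 -c "
from h import *
go(fw(-.135,.01,.25),down(76.7))
im,d,p=cam('scene');cv2.imwrite('pics/s1.png',im[60:260,180:380].repeat(3,0).repeat(3,1))
P=pts(d,p)"
```

```text
t 4.68 tcp [0.5155 0.2468 0.2274] fix [-0.4524 -0.1672  0.2274] q [ 0.4   0.13  1.91 -0.    1.1   0.56] w 0.498 g 41.3 Ffix [-0.9  1.2 -2.1]
tool axes in fixture
 [[-0.997 -0.08   0.   ]
 [-0.08   0.997  0.001]
 [-0.     0.001 -1.   ]]
shift units (30mm) [-11.02   5.04  -0.75] ; after turn: [ -5.91 -10.58  -0.75]
turn units (6deg) [ 0.000e+00  1.000e-02 -1.423e+01]
```

View pics/s1.png

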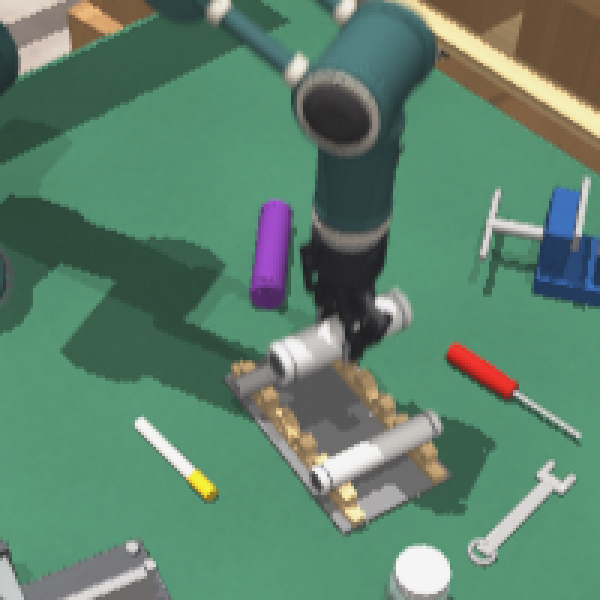

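Fat barrel is held in the fingers above the rack (crop pixel ~(340,335)). The thin barrel and the rod are still in their notches.

Emit:
jog_arm(
  increments=[
    [[0,0,-0.2,0,0,-0.95,-1],[0,0,-0.2,0,0,-0.95,-1],[0,0,-0.2,0,0,-0.95,-1],[0,0,-0.15,0,0,-0.95,-1],[0,0,0,0,0,-0.95,-1]],
  ],
)

```text
time: 5.15
tool_pos: [0.5165, 0.2472, 0.2503]
tcp_rot: [1.798, 2.573, 0.005]
wrist_force: [-0.8, 0.3, -2.6]
width: 0.503
grip_force: 41.4
```

Emit:
jog_arm(
  increments=[
    [[0,0,0,0,0,-0.95,-1],[0,0,0,0,0,-0.95,-1],[0,0,0,0,0,-0.95,-1],[0,0,0,0,0,-0.95,-1],[0,0,0,0,0,-0.95,-1]],
  ],
)

```text
time: 5.57
tool_pos: [0.5159, 0.2469, 0.2488]
tcp_rot: [1.11, 2.937, 0.001]
wrist_force: [-0.1, -0.5, -2.6]
width: 0.499
grip_force: 41.3
```

Emit:
jog_arm(
  increments=[
    [[0,0,0,0,0,-0.95,-1],[0,0,0,0,0,-0.95,-1],[0,0,0,0,0,-0.95,-1],[0,0,0,0,0,-0.95,-1],[0,0,0,0,0,-0.93,-1]],
  ],
)

```text
time: 5.98
tool_pos: [0.5159, 0.2469, 0.2488]
tcp_rot: [0.356, 3.119, 0.001]
wrist_force: [-0.6, -0.4, -3.4]
width: 0.5
grip_force: 41.2
```

Emit:
jog_arm(
  increments=[
    [[-0.39,-0.7,0,0,0,0,-1],[-0.39,-0.7,0,0,0,0,-1],[-0.39,-0.7,0,0,0,0,-1],[-0.39,-0.7,0,0,0,0,-1],[-0.39,-0.7,0,0,0,0,-1]],
  ],
)

```text
time: 6.4
tool_pos: [0.5488, 0.1302, 0.2489]
tcp_rot: [0.363, 3.118, 0.0]
wrist_force: [0.3, -0.4, -2.9]
width: 0.502
grip_force: 41.5
```

Emit:
jog_arm(
  increments=[
    [[-0.39,-0.7,0,0,0,0,-1],[-0.39,-0.7,0,0,0,0,-1],[-0.39,-0.7,0,0,0,0,-1],[-0.39,-0.7,0,0,0,0,-1],[-0.39,-0.7,0,0,0,0,-1]],
  ],
)

```text
time: 6.82
tool_pos: [0.5815, 0.0143, 0.2489]
tcp_rot: [0.364, 3.118, -0.0]
wrist_force: [0.7, -0.0, -2.5]
width: 0.5
grip_force: 41.5
```

Emit:
jog_arm(
  increments=[
    [[-0.39,-0.7,0,0,0,0,-1],[-0.39,-0.7,0,0,0,0,-1],[-0.39,-0.7,0,0,0,0,-1],[-0.39,-0.7,0,0,0,0,-1],[-0.39,-0.7,0,0,0,0,-1]],
  ],
)

```text
time: 7.23
tool_pos: [0.6142, -0.1015, 0.2489]
tcp_rot: [0.364, 3.119, -0.001]
wrist_force: [0.9, 0.3, -3.4]
width: 0.499
grip_force: 41.5
```

```bash
python3 -c "
from h import *
go(fw(-.133,.01,.160),down(76.7))
for n in('top','scene'):
    im,d,p=cam(n);P=pts(d,p); L=(P-np.r_[O,0])@F
    hsv=cv2.cvtColor(im,cv2.COLOR_BGR2HSV)
    m=(abs(L[...,0]+.135)<.06)&(abs(L[...,1])<.14)&(P[...,2]>.15)&(P[...,2]<.225)&(hsv[...,2]>110)&(hsv[...,1]<60)
    q=L[m]; print(n,m.sum(),q.min(0).round(3),q.max(0).round(3)); r=cv2.minAreaRect((q[:,:2]*1000).astype(np.float32));print(r)
"
```

```text
t 7.23 tcp [ 0.6142 -0.1015  0.2489] fix [-0.1363  0.009   0.2489] q [-0.2   0.2   1.78 -0.    1.15 -1.54] w 0.499 g 41.5 Ffix [-0.5  0.9 -3.4]
tool axes in fixture
 [[-0.    -1.     0.   ]
 [-1.     0.     0.002]
 [-0.002 -0.    -1.   ]]
shift units (30mm) [-0.03 -0.11  2.96] ; after turn: [-0.03 -0.11  2.96]
turn units (6deg) [-0.    0.02 -0.  ]
top 57 [-0.156 -0.072  0.196] [-0.148 -0.015  0.211]
((-152.7601776123047, -43.43738555908203), (7.8029608726501465, 56.81808853149414), 3.815948009490967)
scene 530 [-0.16  -0.002  0.169] [-0.099  0.092  0.218]
((-133.95716857910156, 46.646488189697266), (58.97169876098633, 93.8307113647461), 9.445178031921387)
```

Emit:
jog_arm(
  increments=[
    [[-0.03,-0.11,0.6,0,0,0,-1],[0,0,0.8,0,0,0,-1],[0,0,0.7,0,0,0,-1],[0,0,0.5,0,0,0,-1],[0,0,0.3,0,0,0,-1]],
  ],
)

```text
time: 7.75
tool_pos: [0.6125, -0.1028, 0.1591]
tcp_rot: [-0.364, -3.118, -0.0]
wrist_force: [-0.8, 0.5, -2.0]
width: 0.5
grip_force: 41.6
```

Emit:
jog_arm(
  increments=[
    [[0,0,0.08,0,0,0,-1],[0,0,0.02,0,0,0,-1],[0,0,0.02,0,0,0,-1],[0,0,0.02,0,0,0,-1],[0,0,0.0,0,0,0,-1]],
  ],
)

```text
time: 8.17
tool_pos: [0.6147, -0.1034, 0.1586]
tcp_rot: [0.364, 3.118, -0.0]
wrist_force: [0.4, 0.3, -2.7]
width: 0.504
grip_force: 41.6
```

```bash
python3 -c "
from h import *
go(fw(-.133,.01,.156),down(76.7))"
```

```text
t 8.17 tcp [ 0.6147 -0.1034  0.1586] fix [-0.1344  0.0099  0.1586] q [-0.21  0.29  1.85 -0.    0.99 -1.55] w 0.504 g 41.6 Ffix [-0.3  0.3 -2.7]
tool axes in fixture
 [[-0.    -1.    -0.   ]
 [-1.     0.     0.002]
 [-0.002  0.    -1.   ]]
shift units (30mm) [-0.   -0.05  0.09] ; after turn: [-0.   -0.05  0.09]
turn units (6deg) [ 0.    0.02 -0.  ]
```

Emit:
jog_arm(
  increments=[
    [[0,0,0.03,0,0,0,-1],[0,0,0.03,0,0,0,-1],[0,0,0.02,0,0,0,-1],[0,0,0,0,0,0,-1],[0,0,0.0,0,0,0,-1]],
  ],
)

```text
time: 8.58
tool_pos: [0.6142, -0.1034, 0.1558]
tcp_rot: [0.364, 3.119, -0.0]
wrist_force: [-2.1, 0.7, 3.6]
width: 0.501
grip_force: 42.2
```

Emit:
jog_arm(
  increments=[
    [[0,0,0.02,0,0,0,-1],[0,0,0.01,0,0,0,-1],[0,0,0,0,0,0,-1],[0,0,0,0,0,0,-1],[0,0,0.0,0,0,0,-1]],
  ],
)

```text
time: 9.0
tool_pos: [0.6142, -0.1034, 0.1557]
tcp_rot: [0.364, 3.119, -0.0]
wrist_force: [-3.8, -0.3, 9.0]
width: 0.501
grip_force: 42.7
```

Emit:
jog_arm(
  increments=[
    [[0,0,0,0,0,0,0.1],[0,0,0,0,0,0,0.2],[0,0,0,0,0,0,0.35],[0,0,0,0,0,0,0.45],[0,0,0,0,0,0,0.5]],
  ],
)

```text
time: 9.42
tool_pos: [0.6137, -0.1033, 0.1535]
tcp_rot: [-0.364, -3.12, -0.0]
wrist_force: [0.2, 0.7, -0.4]
width: 0.751
grip_force: 0.0
```

Emit:
jog_arm(
  increments=[
    [[0,0,-0.4,0,0,0,0.5],[0,0,-0.7,0,0,0,0.5],[0,0,-0.9,0,0,0,0.5],[0,0,-0.9,0,0,0,0.5],[0,0,-0.9,0,0,0,0.5]],
  ],
)

```text
time: 9.83
tool_pos: [0.6137, -0.1033, 0.2697]
tcp_rot: [0.364, 3.12, 0.0]
wrist_force: [0.5, -0.1, 0.4]
width: 0.75
grip_force: 0.0
```

```bash
cat >> h.py <<'E'
def barrel(xlo,xhi,zlo=.08,zhi=.14):
    for n in('top','scene'):
        im,d,p=cam(n);P=pts(d,p); L=(P-np.r_[O,0])@F
        hsv=cv2.cvtColor(im,cv2.COLOR_BGR2HSV)
        m=(L[...,0]>xlo)&(L[...,0]<xhi)&(abs(L[...,1])<.14)&(P[...,2]>zlo)&(P[...,2]<zhi)&(hsv[...,2]>110)&(hsv[...,1]<60)
        q=L[m]
        if len(q)<5: print(n,'few'); continue
        r=cv2.minAreaRect((q[:,:2]*1000).astype(np.float32))
        print(n,m.sum(),q.min(0).round(4),q.max(0).round(4),[np.round(x,1) for x in r])
E
python3 -c "
from h import *
go(fw(-.2,.01,.26),down(-13.3))
barrel(-.19,-.03,.093)
im,d,p=cam('scene');cv2.imwrite('pics/s2.png',im[160:360,100:300].repeat(3,0).repeat(3,1))"
```

```text
t 9.83 tcp [ 0.6137 -0.1033  0.2697] fix [-0.1343  0.0089  0.2697] q [-0.21  0.19  1.76  0.    1.19 -1.55] w 0.75 g 0.0 Ffix [-0.   0.6  0.4]
tool axes in fixture
 [[-0. -1. -0.]
 [-1.  0.  0.]
 [-0.  0. -1.]]
shift units (30mm) [-0.04  2.19  0.32] ; after turn: [2.19 0.04 0.32]
turn units (6deg) [ 0.  0. 15.]
top 382 [-0.1548 -0.0715  0.0968] [-0.1228  0.072   0.1258] [array([-139.2,    0.3]), array([ 31.9, 143.5]), np.float64(0.6)]
scene 735 [-0.1579 -0.0692  0.0935] [-0.1133  0.0903  0.1267] [array([-134.5,   10.8]), array([ 44.2, 159.6]), np.float64(1.0)]
```

View pics/s2.png

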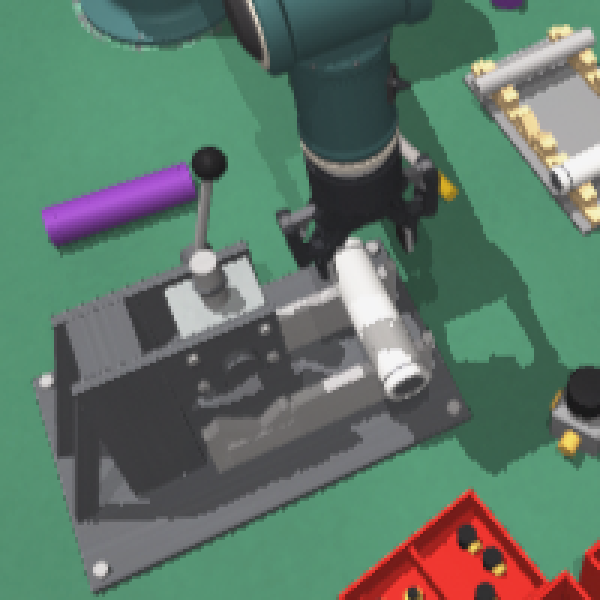

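Barrel lies on both rails across (380,315) in the crop, parallel to the vee, centre at fixture x −135, y +10 mm. The lever is up. Now I back off, turn and tilt the hand.

Emit:
jog_arm(
  increments=[
    [[0,0.66,0,0,0,0,0.5],[0,0.66,0,0,0,0,0.5],[0,0.66,0,0,0,0,0.5],[0,0.66,0,0,0,0,0.5],[0,0.66,0,0,0,0,0.5]],
  ],
)

```text
time: 10.4
tool_pos: [0.6359, -0.0062, 0.2666]
tcp_rot: [-0.364, -3.118, 0.0]
wrist_force: [0.3, -0.3, -0.4]
width: 0.747
grip_force: 0.0
```

Emit:
jog_arm(
  increments=[
    [[0,0,0,0,0,1,-0.5],[0,0,0,0,0,1,-0.5],[0,0,0,0,0,1,-0.5],[0,0,0,0,0,1,-0.5],[0,0,0,0,0,1,-0.5]],
  ],
)

```text
time: 10.82
tool_pos: [0.6358, -0.0068, 0.2665]
tcp_rot: [-1.166, -2.915, 0.001]
wrist_force: [0.4, 0.5, 0.1]
width: 0.251
grip_force: 0.0
```

Emit:
jog_arm(
  increments=[
    [[0,0,0,0,0,1,-0.5],[0,0,0,0,0,1,-0.5],[0,0,0,0,0,1,-0.5],[0,0,0,0,0,1,-0.5],[0,0,0,0,0,1,-0.5]],
  ],
)

```text
time: 11.23
tool_pos: [0.6358, -0.007, 0.2665]
tcp_rot: [-1.881, -2.514, 0.002]
wrist_force: [-0.2, 1.0, 0.5]
width: 0.246
grip_force: 0.0
```

Emit:
jog_arm(
  increments=[
    [[0,0,0,0,0,1,-0.5],[0,0,0,0,0,1,-0.5],[0,0,0,0,0,1,-0.5],[0,0,0,0,0,1,-0.5],[0,0,0,0,0,1,-0.5]],
  ],
)

```text
time: 11.65
tool_pos: [0.6358, -0.007, 0.2665]
tcp_rot: [-2.468, -1.942, 0.003]
wrist_force: [0.0, 1.0, -0.2]
width: 0.248
grip_force: 0.0
```

```bash
python3 -c "
from h import *
go(fw(-.24,.008,.24),tilt(down(-13.3),40))"
```

```text
t 11.65 tcp [ 0.6358 -0.007   0.2665] fix [-0.2332  0.0083  0.2665] q [-0.05  0.22  1.73 -0.    1.2   0.19] w 0.248 g 0.0 Ffix [-0.9 -0.2 -0.2]
tool axes in fixture
 [[-1.     0.005  0.   ]
 [ 0.005  1.    -0.003]
 [-0.    -0.003 -1.   ]]
shift units (30mm) [ 0.23 -0.01  0.88] ; after turn: [ 0.74 -0.01  0.53]
turn units (6deg) [-0.04 -6.66 -0.04]
```

Emit:
jog_arm(
  increments=[
    [[0,0,0,0,-0.66,0,-0.5],[0,0,0,0,-0.66,0,-0.5],[0,0,0,0,-0.66,0,-0.5],[0,0,0,0,-0.66,0,-0.5],[0,0,0,0,-0.66,0,-0.5]],
  ],
)

```text
time: 12.07
tool_pos: [0.6361, -0.0071, 0.2671]
tcp_rot: [2.273, 1.798, -0.402]
wrist_force: [-0.5, -0.2, -0.4]
width: 0.248
grip_force: 0.0
```

Emit:
jog_arm(
  increments=[
    [[0,0,0,0,-0.66,0,-0.5],[0,0,0,0,-0.66,0,-0.5],[0,0,0,0,-0.68,0,-0.5],[0,0,0,0,-0.68,0,-0.5],[0,0,0,0,-0.68,0,-0.5]],
  ],
)

```text
time: 12.48
tool_pos: [0.6361, -0.0069, 0.267]
tcp_rot: [2.045, 1.618, -0.749]
wrist_force: [0.6, -0.4, -0.3]
width: 0.251
grip_force: 0.0
```

```bash
python3 -c "
from h import *
go(fw(-.240,.008,.134),tilt(down(-13.3),40))"
```

```text
t 12.48 tcp [ 0.6361 -0.0069  0.267 ] fix [-0.2334  0.0086  0.267 ] q [ 0.2   0.38  1.65 -0.63  1.48  0.61] w 0.251 g 0.0 Ffix [ 0.2  0.7 -0.3]
tool axes in fixture
 [[-0.764  0.     0.645]
 [-0.001  1.    -0.001]
 [-0.645 -0.001 -0.764]]
shift units (30mm) [ 3.03 -0.01  3.25] ; after turn: [ 3.02 -0.02  3.26]
turn units (6deg) [-0.01  0.03  0.01]
```

Emit:
jog_arm(
  increments=[
    [[0.6,0,0.65,0,0,0,-0.5],[0.6,0,0.65,0,0,0,-0.5],[0.6,0,0.65,0,0,0,-0.5],[0.6,0,0.65,0,0,0,-0.5],[0.6,0,0.65,0,0,0,-0.5]],
  ],
)

```text
time: 12.9
tool_pos: [0.6372, -0.0008, 0.1331]
tcp_rot: [2.047, 1.62, -0.746]
wrist_force: [0.0, 1.0, 0.2]
width: 0.249
grip_force: 0.0
```

Emit:
jog_arm(
  increments=[
    [[-0.2,0,0.17,0,0,0,-0.5],[-0.2,0,0.17,0,0,0,-0.5],[-0.1,0,0.085,0,0,0,-0.5],[-0.1,0,0.085,0,0,0,-0.5],[-0.1,0,0.085,0,0,0,-0.5]],
  ],
)

```text
time: 13.32
tool_pos: [0.6327, -0.0283, 0.1375]
tcp_rot: [2.048, 1.617, -0.74]
wrist_force: [0.1, 0.9, 0.2]
width: 0.247
grip_force: 0.0
```

```bash
python3 -c "
from h import *
go()
barrel(-.19,-.03,.093)"
```

```text
t 13.32 tcp [ 0.6327 -0.0283  0.1375] fix [-0.2117  0.0101  0.1375] q [ 0.17  0.5   1.74 -0.66  1.29  0.73] w 0.247 g 0.0 Ffix [-0.9 -0.1  0.2]
tool axes in fixture
 [[-0.767  0.001  0.641]
 [ 0.003  1.     0.002]
 [-0.641  0.003 -0.767]]
top 921 [-0.1815 -0.0715  0.0934] [-0.1117  0.0899  0.1288] [array([-146.7,    9.2]), array([161.3,  69.8]), np.float64(89.8)]
scene 828 [-0.1822 -0.0724  0.093 ] [-0.1127  0.0902  0.127 ] [array([-147.7,    8.7]), array([ 69.2, 162.6]), np.float64(0.4)]
```

Emit:
jog_arm(
  increments=[
    [[-0.1,0,0.15,0,0,0,-0.5],[-0.1,0,0.1,0,0,0,-0.5],[-0.15,0,0.13,0,0,0,-0.5],[-0.15,0,0.13,0,0,0,-0.5],[-0.15,0,0.13,0,0,0,-0.5]],
  ],
)

```text
time: 13.83
tool_pos: [0.6252, -0.0548, 0.1329]
tcp_rot: [2.047, 1.619, -0.745]
wrist_force: [0.1, 0.4, -0.3]
width: 0.249
grip_force: 0.1
```

Emit:
jog_arm(
  increments=[
    [[-0.15,0,0.13,0,0,0,-0.5],[-0.15,0,0.13,0,0,0,-0.5],[-0.15,0,0.13,0,0,0,-0.5],[-0.1,0,0.085,0,0,0,-0.5],[-0.1,0,0.085,0,0,0,-0.5]],
  ],
)

```text
time: 14.25
tool_pos: [0.6193, -0.0798, 0.1326]
tcp_rot: [2.048, 1.619, -0.745]
wrist_force: [0.2, 0.3, -1.2]
width: 0.247
grip_force: 0.0
```

```bash
python3 -c "
from h import *
go()
barrel(-.17,-.03,.093)"
```

```text
t 14.25 tcp [ 0.6193 -0.0798  0.1326] fix [-0.1585  0.009   0.1326] q [ 0.1   0.47  1.8  -0.7   1.23  0.7 ] w 0.247 g 0.0 Ffix [-0.4  0.1 -1.2]
tool axes in fixture
 [[-0.766  0.001  0.642]
 [ 0.     1.    -0.   ]
 [-0.642 -0.    -0.766]]
top 931 [-0.15   -0.0717  0.0942] [-0.0639  0.0885  0.1374] [array([-106.9,    8.7]), array([160.3,  85. ]), np.float64(89.4)]
scene 839 [-0.1641 -0.0711  0.0938] [-0.0627  0.0907  0.1271] [array([-113.5,    9.8]), array([161.8, 101.3]), np.float64(89.9)]
```

Emit:
jog_arm(
  increments=[
    [[-0.15,0,0.13,0,0,0,-0.5],[-0.15,0,0.13,0,0,0,-0.5],[-0.15,0,0.13,0,0,0,-0.5],[-0.15,0,0.13,0,0,0,-0.5],[-0.1,0,0.085,0,0,0,-0.5]],
  ],
)

```text
time: 14.77
tool_pos: [0.6128, -0.1071, 0.1321]
tcp_rot: [2.047, 1.619, -0.745]
wrist_force: [0.2, -0.5, -0.7]
width: 0.255
grip_force: 0.0
```

Emit:
jog_arm(
  increments=[
    [[-0.09,0,0.075,0,0,0,-0.5],[-0.09,0,0.075,0,0,0,-0.5],[-0.09,0,0.075,0,0,0,-0.5],[-0.09,0,0.075,0,0,0,-0.5],[-0.09,0,0.075,0,0,0,-0.5]],
  ],
)

```text
time: 15.18
tool_pos: [0.6091, -0.1235, 0.1322]
tcp_rot: [2.047, 1.62, -0.744]
wrist_force: [0.7, 0.8, 0.5]
width: 0.253
grip_force: 0.1
```

```bash
python3 -c "
from h import *
go()
barrel(-.09,.03,.093)"
```

```text
t 15.18 tcp [ 0.6091 -0.1235  0.1322] fix [-0.1136  0.0091  0.1322] q [ 0.04  0.45  1.83 -0.73  1.19  0.66] w 0.253 g 0.1 Ffix [-0.9  0.5  0.5]
tool axes in fixture
 [[-0.767  0.     0.642]
 [ 0.     1.     0.   ]
 [-0.642  0.    -0.767]]
top 871 [-0.0887 -0.11    0.0932] [0.0154 0.0889 0.1271] [array([-41.2, -11.9]), array([ 76.3, 206.7]), np.float64(11.7)]
scene 564 [-0.09   -0.0693  0.0939] [-0.0209  0.0912  0.1253] [array([-54.6,  15.3]), array([161.3,  60. ]), np.float64(72.7)]
```

Emit:
jog_arm(
  increments=[
    [[-0.09,0,0.075,0,0,0,-0.5],[-0.09,0,0.075,0,0,0,-0.5],[-0.08,0,0.067,0,0,0,-0.5],[-0.08,0,0.067,0,0,0,-0.5],[-0.05,0,0.042,0,0,0,-0.5]],
  ],
)

```text
time: 15.7
tool_pos: [0.6055, -0.1385, 0.1323]
tcp_rot: [2.047, 1.619, -0.745]
wrist_force: [0.2, 1.7, 0.0]
width: 0.248
grip_force: 0.6
```

Emit:
jog_arm(
  increments=[
    [[-0.05,0,0.042,0,0,0,-0.5],[-0.05,0,0.042,0,0,0,-0.5],[0,0,0,0,0,0,-0.5],[0,0,0,0,0,0,-0.5],[0,0,0,0,0,0,-0.5]],
  ],
)

```text
time: 16.12
tool_pos: [0.6045, -0.1422, 0.1323]
tcp_rot: [2.047, 1.619, -0.745]
wrist_force: [-0.1, 0.7, 0.2]
width: 0.252
grip_force: 0.0
```

```bash
python3 -c "
from h import *
go()
barrel(-.06,.04,.09,.13)"
```

```text
t 16.12 tcp [ 0.6045 -0.1422  0.1323] fix [-0.0944  0.009   0.1323] q [ 0.01  0.44  1.84 -0.74  1.17  0.65] w 0.252 g 0.0 Ffix [-0.7 -0.2  0.2]
tool axes in fixture
 [[-0.766  0.     0.643]
 [ 0.     1.    -0.   ]
 [-0.643 -0.    -0.766]]
top 577 [-0.0479 -0.1094  0.0922] [0.0156 0.0885 0.1299] [array([-24.7, -10.9]), array([ 59.1, 200.9]), np.float64(6.8)]
scene 406 [-0.0596 -0.0674  0.0912] [0.0391 0.0907 0.1289] [array([-40.5,  20.2]), array([146.1,  97.8]), np.float64(51.3)]
```

```bash
cat >> h.py <<'E'
def end():
    for n in('top','scene'):
        im,d,p=cam(n);P=pts(d,p); L=(P-np.r_[O,0])@F
        for lo,hi in((.055,.1),(-.072,-.052)):
            m=(abs(L[...,0])<.08)&(L[...,1]>lo)&(L[...,1]<hi)&(P[...,2]>.06)&(P[...,2]<.135)
            q=L[m]; print(n,lo,m.sum(),q.min(0).round(4) if len(q) else '',q.max(0).round(4) if len(q) else '', 'top at x',np.median(q[q[:,2]>q[:,2].max()-.003][:,0]).round(4) if len(q) else '')
E
python3 -c "
from h import *
end()
im,d,p=cam('scene');cv2.imwrite('pics/s3.png',im[160:360,100:300].repeat(3,0).repeat(3,1))"
```

```text
top 0.055 197 [-0.079   0.0553  0.0999] [-0.006   0.0886  0.1314] top at x -0.0313
top -0.072 124 [-0.0489 -0.0715  0.0935] [-0.0063 -0.0521  0.1297] top at x -0.0275
scene 0.055 275 [-0.0507  0.0554  0.0822] [-0.0073  0.0914  0.1286] top at x -0.0288
scene -0.072 7 [-0.0653 -0.0654  0.0742] [-0.0478 -0.0524  0.1157] top at x -0.0483
```

View pics/s3.png

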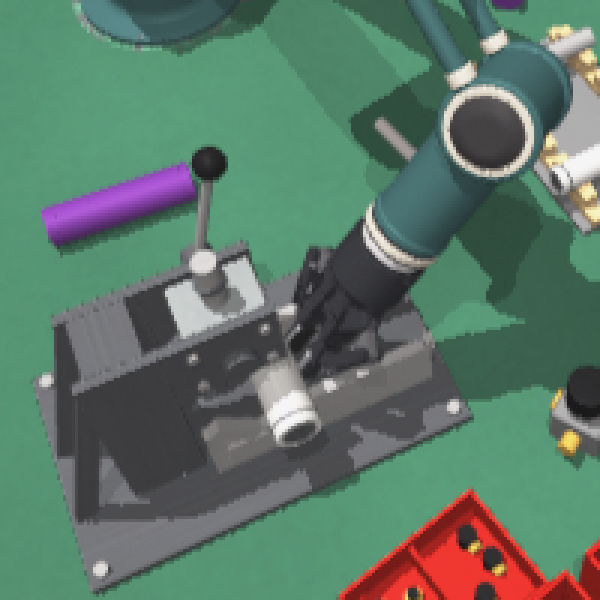

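The barrel (end at crop (297,428)) is up on the lip at x ≈ −28 mm, with the fingers behind it. A few more millimetres are needed.

Emit:
jog_arm(
  increments=[
    [[-0.05,0,0.042,0,0,0,-0.5],[-0.05,0,0.042,0,0,0,-0.5],[-0.05,0,0.042,0,0,0,-0.5],[-0.03,0,0.025,0,0,0,-0.5],[0,0,0,0,0,0,-0.5]],
  ],
)

```text
time: 16.78
tool_pos: [0.6029, -0.1492, 0.1323]
tcp_rot: [2.047, 1.619, -0.745]
wrist_force: [-0.7, 0.1, -0.4]
width: 0.251
grip_force: 0.0
```

```bash
python3 -c "
from h import *
go(); end()"
```

```text
t 16.78 tcp [ 0.6029 -0.1492  0.1323] fix [-0.0872  0.0089  0.1323] q [-0.    0.44  1.85 -0.75  1.17  0.64] w 0.251 g 0.0 Ffix [ 0.1 -0.7 -0.4]
tool axes in fixture
 [[-0.766  0.001  0.642]
 [ 0.     1.    -0.   ]
 [-0.642 -0.    -0.766]]
top 0.055 162 [-0.0737  0.0552  0.0825] [0.0205 0.0897 0.1343] top at x -0.0737
top -0.072 75 [-0.022  -0.0717  0.0722] [ 0.0017 -0.0529  0.1147] top at x -0.0067
scene 0.055 278 [-0.0743  0.0552  0.0691] [0.0195 0.0907 0.1339] top at x -0.0743
scene -0.072 0   top at x
```

Barrel has dropped into the vee: centre about x −0.5 mm, y +10.5 mm. Next I retreat, stand the hand upright and go to its +y end.

Emit:
jog_arm(
  increments=[
    [[0,0,-0.5,0,0,0,-0.5],[0,0,-0.8,0,0,0,-0.5],[0,0,-0.9,0,0,0,-0.5],[0,0,-0.9,0,0,0,-1],[0,0,-0.9,0,0,0,-1]],
  ],
)

```text
time: 17.3
tool_pos: [0.621, -0.0724, 0.2261]
tcp_rot: [2.047, 1.62, -0.744]
wrist_force: [0.6, -0.3, -0.1]
width: 0.003
grip_force: 0.0
```

Emit:
jog_arm(
  increments=[
    [[0,0,-0.9,0,0,0,-1],[0,0,-0.8,0,0,0,-1],[0,0,0,0,0.66,0,-1],[0,0,0,0,0.66,0,-1],[0,0,0,0,0.67,0,-1]],
  ],
)

```text
time: 17.72
tool_pos: [0.629, -0.04, 0.265]
tcp_rot: [2.186, 1.733, -0.539]
wrist_force: [-0.0, 0.4, -0.9]
width: 0.002
grip_force: 0.0
```

Emit:
jog_arm(
  increments=[
    [[0,0,0,0,0.93,0,-1],[0,0,0,0,0.93,0,-1],[0,0,0,0,0.93,0,-1],[0,0,0,0,0.93,0,-1],[0,0,0,0,0.93,0,-1]],
  ],
)

```text
time: 18.13
tool_pos: [0.6289, -0.041, 0.2655]
tcp_rot: [2.462, 1.951, 0.007]
wrist_force: [-0.8, 0.5, 0.1]
width: -0.001
grip_force: 0.0
```

```bash
python3 -c "
from h import *
go(fw(0,.122,.27),down(-13.3)); end()"
```

```text
t 18.13 tcp [ 0.6289 -0.041   0.2655] fix [-0.1985  0.0094  0.2655] q [-0.11  0.2   1.75  0.    1.19  0.12] w -0.001 g 0.0 Ffix [-0.3 -0.9  0.1]
tool axes in fixture
 [[-1.    -0.001 -0.003]
 [-0.001  1.     0.003]
 [ 0.003  0.003 -1.   ]]
shift units (30mm) [-6.62  3.75 -0.16] ; after turn: [-6.62  3.75 -0.15]
turn units (6deg) [ 0.03 -0.03  0.01]
top 0.055 161 [-0.0227  0.0554  0.0857] [0.02   0.0892 0.1159] top at x -0.0008
top -0.072 15 [-0.0074 -0.0716  0.1028] [ 0.0018 -0.0529  0.1175] top at x -0.0061
scene 0.055 281 [-0.0239  0.0552  0.0719] [0.0195 0.091  0.116 ] top at x -0.0004
scene -0.072 0   top at x
```

```bash
python3 -c "
from h import *
im,d,p=cam('scene');P=pts(d,p); s=read_state(); t=np.array(s['tool_pos'])
a=np.arctan2(t[1],t[0]); u=np.array([np.cos(a),np.sin(a)]); v=np.array([-u[1],u[0]])
q=P.reshape(-1,3)[(d>0).ravel()]; r=q[:,:2]@u-t[:2]@u; l=q[:,:2]@v
for b in np.arange(-.5,.12,.04):
    m=(r>b)&(r<b+.04)&(abs(l)<.2)&(q[:,2]>.13)
    if m.sum()>3: print(round(b,2),m.sum(),'z rel TCP',(np.percentile(q[m,2],[0,2,50,100])-t[2]).round(3),'lat',l[m].min().round(3),l[m].max().round(3))
"
```

```text
-0.42 24 z rel TCP [0.418 0.419 0.433 0.441] lat -0.036 -0.033
-0.38 155 z rel TCP [0.398 0.408 0.437 0.454] lat -0.037 -0.019
-0.34 530 z rel TCP [0.388 0.398 0.444 0.459] lat -0.039 0.058
-0.3 857 z rel TCP [0.361 0.384 0.435 0.453] lat -0.041 0.057
-0.26 884 z rel TCP [0.353 0.368 0.418 0.436] lat -0.04 0.056
-0.22 903 z rel TCP [0.313 0.333 0.399 0.42 ] lat -0.05 0.06
-0.18 1774 z rel TCP [0.301 0.305 0.373 0.4  ] lat -0.052 0.063
-0.14 862 z rel TCP [-0.085 -0.072  0.333  0.378] lat -0.192 0.065
-0.1 470 z rel TCP [-0.08  -0.041  0.312  0.327] lat -0.2 0.062
-0.06 653 z rel TCP [-0.045 -0.042  0.021  0.315] lat -0.2 0.062
-0.02 1959 z rel TCP [-0.119 -0.095  0.289  0.322] lat -0.2 0.058
0.02 2861 z rel TCP [-0.025  0.02   0.244  0.319] lat -0.066 0.056
0.06 10 z rel TCP [0.015 0.015 0.017 0.02 ] lat -0.022 0.002
```

Forearm clears the raised knob by over 100 mm. Moving to the +y end.

Emit:
jog_arm(
  increments=[
    [[0,0.75,0,0,0,0,-1],[0,0.75,0,0,0,0,-1],[0,0.75,0,0,0,0,-1],[0,0.75,0,0,0,0,-1],[0,0.75,0,0,0,0,-1]],
  ],
)

```text
time: 18.7
tool_pos: [0.7388, -0.0665, 0.2632]
tcp_rot: [2.46, 1.95, -0.007]
wrist_force: [-0.2, -0.6, 0.3]
width: 0.006
grip_force: 0.0
```

Emit:
jog_arm(
  increments=[
    [[-0.66,0,0,0,0,0,-1],[-0.66,0,0,0,0,0,-1],[-0.66,0,0,0,0,0,-1],[-0.66,0,0,0,0,0,-1],[-0.66,0,0,0,0,0,-1]],
  ],
)

```text
time: 19.12
tool_pos: [0.7151, -0.1633, 0.2632]
tcp_rot: [2.461, 1.951, -0.007]
wrist_force: [0.1, -0.2, -0.0]
width: 0.004
grip_force: 0.0
```

Emit:
jog_arm(
  increments=[
    [[-0.66,0,0,0,0,0,-1],[-0.66,0,0,0,0,0,-1],[-0.66,0,0,0,0,0,-1],[-0.66,0,0,0,0,0,-1],[-0.66,0,0,0,0,0,-1]],
  ],
)

```text
time: 19.53
tool_pos: [0.6924, -0.2598, 0.2635]
tcp_rot: [2.461, 1.95, -0.007]
wrist_force: [0.6, 0.2, 0.4]
width: -0.0
grip_force: 0.0
```

```bash
python3 -c "
from h import *
go(fw(0,.122,.145),down(-13.3))"
```

```text
t 19.53 tcp [ 0.6924 -0.2598  0.2635] fix [-1.000e-04  1.215e-01  2.635e-01] q [-0.39  0.41  1.49 -0.    1.25 -0.16] w -0.0 g 0.0 Ffix [-0.3  0.5  0.4]
tool axes in fixture
 [[-1.    -0.002  0.004]
 [-0.002  1.    -0.002]
 [-0.004 -0.002 -1.   ]]
shift units (30mm) [0.01 0.02 3.95] ; after turn: [-0.    0.02  3.95]
turn units (6deg) [-0.02  0.04  0.02]
```

Descend, then approach in −y with small steps.

Emit:
jog_arm(
  increments=[
    [[0,0,0.8,0,0,0,-1],[0,0,0.9,0,0,0,-1],[0,0,0.9,0,0,0,-1],[0,0,0.8,0,0,0,-1],[0,0,0.55,0,0,0,-1]],
  ],
)

```text
time: 19.95
tool_pos: [0.6913, -0.2588, 0.1417]
tcp_rot: [-2.46, -1.95, 0.01]
wrist_force: [0.2, 0.7, -0.2]
width: 0.002
grip_force: 0.0
```

Emit:
jog_arm(
  increments=[
    [[0,-0.08,0,0,0,0,-1],[0,-0.08,0,0,0,0,-1],[0,-0.08,0,0,0,0,-1],[0,-0.08,0,0,0,0,-1],[0,-0.08,0,0,0,0,-1]],
  ],
)

```text
time: 20.37
tool_pos: [0.6813, -0.2581, 0.1475]
tcp_rot: [2.46, 1.947, -0.001]
wrist_force: [0.1, -0.1, -0.5]
width: -0.0
grip_force: 0.0
```

```bash
python3 -c "
from h import *
go(); end()
im,d,p=cam('scene');cv2.imwrite('pics/s4.png',im[200:320,110:260].repeat(4,0).repeat(4,1))"
```

```text
t 20.37 tcp [ 0.6813 -0.2581  0.1475] fix [0.0007 0.1103 0.1475] q [-0.4   0.48  1.61 -0.    1.05 -0.16] w -0.0 g 0.0 Ffix [ 0.1  0.1 -0.5]
tool axes in fixture
 [[-1.    -0.     0.003]
 [-0.     1.     0.003]
 [-0.003  0.003 -1.   ]]
top 0.055 117 [-0.0225  0.0558  0.0879] [0.0028 0.0972 0.1346] top at x -0.0041
top -0.072 72 [-0.0229 -0.072   0.0784] [-0.0012 -0.0525  0.1171] top at x -0.0036
scene 0.055 0   top at x 
scene -0.072 0   top at x
```

View pics/s4.png

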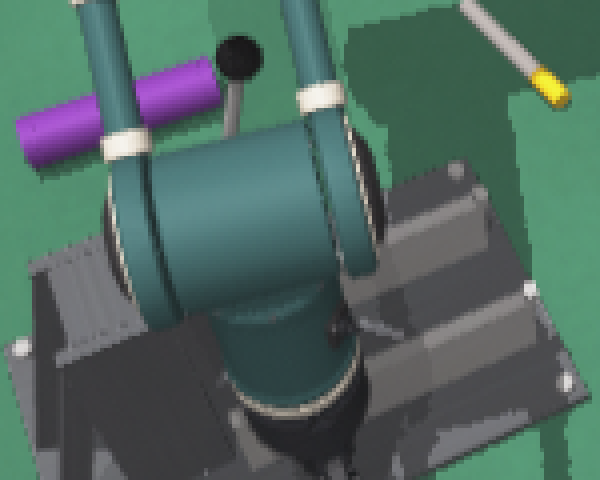

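Arm hides the barrel in this view; the knob is still up at (240,58). I go on by force and the top view.

Emit:
jog_arm(
  increments=[
    [[0,-0.06,0,0,0,0,-1],[0,-0.06,0,0,0,0,-1],[0,-0.06,0,0,0,0,-1],[0,-0.06,0,0,0,0,-1],[0,-0.06,0,0,0,0,-1]],
  ],
)

```text
time: 20.93
tool_pos: [0.6728, -0.2564, 0.1463]
tcp_rot: [2.461, 1.946, 0.0]
wrist_force: [3.6, -0.6, 1.1]
width: -0.002
grip_force: 1.7
```

```bash
sed -i 's/(-.072,-.052)/(-.079,-.052)/' h.py; python3 -c "
from h import *
go(); end()"
```

```text
t 20.93 tcp [ 0.6728 -0.2564  0.1463] fix [0.001  0.1016 0.1463] q [-0.4   0.47  1.63 -0.    1.04 -0.16] w -0.002 g 1.7 Ffix [-0.2  3.6  1.1]
tool axes in fixture
 [[-1.     0.     0.003]
 [ 0.     1.     0.003]
 [-0.003  0.003 -1.   ]]
top 0.055 112 [-0.0223  0.0553  0.077 ] [0.0019 0.0998 0.1343] top at x -0.01
top -0.079 89 [-0.0223 -0.0751  0.0747] [ 0.0019 -0.0521  0.1155] top at x -0.0064
scene 0.055 1 [-0.0211  0.0834  0.082 ] [-0.0211  0.0834  0.082 ] top at x -0.0211
scene -0.079 0   top at x
```

Emit:
jog_arm(
  increments=[
    [[0,-0.03,0,0,0,0,-1],[0,-0.03,0,0,0,0,-1],[0,-0.03,0,0,0,0,-1],[0,-0.03,0,0,0,0,-1],[0,-0.03,0,0,0,0,-1]],
  ],
)

```text
time: 21.45
tool_pos: [0.6717, -0.2561, 0.1468]
tcp_rot: [2.455, 1.942, 0.008]
wrist_force: [19.2, -5.3, -4.8]
width: 0.002
grip_force: 0.1
```

```bash
python3 -c "
from h import *
go(); end()"
```

```text
t 21.45 tcp [ 0.6717 -0.2561  0.1468] fix [0.001  0.1005 0.1468] q [-0.4   0.46  1.64 -0.    1.03 -0.17] w 0.002 g 0.1 Ffix [ 0.7 19.9 -4.8]
tool axes in fixture
 [[-1.     0.     0.003]
 [ 0.     1.     0.012]
 [-0.003  0.012 -1.   ]]
top 0.055 106 [-0.0223  0.0553  0.078 ] [0.0014 0.0993 0.1323] top at x -0.0042
top -0.079 94 [-0.0227 -0.0762  0.0774] [ 0.0072 -0.0522  0.1181] top at x -0.0053
scene 0.055 2 [-0.0217  0.0828  0.0805] [-0.0212  0.0851  0.0915] top at x -0.0217
scene -0.079 1 [-0.0589 -0.0532  0.0736] [-0.0589 -0.0532  0.0736] top at x -0.0589
```

```bash
python3 -c "
from h import *
s=read_state(); print('moment fix',F.T@np.array(s['torque']))"
```

```text
moment fix [ 1.73418583 -0.05789138  0.04191581]
```

Emit:
jog_arm(
  increments=[
    [[0,0.1,0,0,0,0,-1],[0,0.2,0,0,0,0,-1],[0,0.3,0,0,0,0,-1],[0,0.4,0,0,0,0,-1],[0,0.4,0,0,0,0,-1]],
  ],
)

```text
time: 21.97
tool_pos: [0.7075, -0.2643, 0.1437]
tcp_rot: [-2.462, -1.947, 0.006]
wrist_force: [-0.3, 0.3, -0.4]
width: -0.005
grip_force: 0.0
```

Emit:
jog_arm(
  increments=[
    [[0,0,-0.9,0,0,0,-1],[0,0,-0.9,0,0,0,-1],[0,0,-0.9,0,0,0,-1],[0,0,-0.9,0,0,0,-1],[0,0,-0.9,0,0,0,-1]],
  ],
)

```text
time: 22.38
tool_pos: [0.7075, -0.264, 0.2797]
tcp_rot: [-2.462, -1.948, 0.006]
wrist_force: [-0.3, 0.1, -0.1]
width: -0.001
grip_force: 0.0
```

Emit:
jog_arm(
  increments=[
    [[0.7,0,0,0,0,0,-1],[0.7,0,0,0,0,0,-1],[0.7,0,0,0,0,0,-1],[0.7,0,0,0,0,0,-1],[0.7,0,0,0,0,0,-1]],
  ],
)

```text
time: 22.8
tool_pos: [0.7318, -0.1611, 0.2785]
tcp_rot: [-2.463, -1.948, 0.006]
wrist_force: [0.3, 0.5, -0.2]
width: -0.001
grip_force: 0.0
```

```bash
python3 -c "
from h import *
go(); end()
im,d,p=cam('scene');cv2.imwrite('pics/s5.png',im[220:330,140:240].repeat(5,0).repeat(5,1))"
```

```text
t 22.8 tcp [ 0.7318 -0.1611  0.2785] fix [-0.1053  0.1372  0.2785] q [-0.25  0.42  1.45 -0.    1.28 -0.02] w -0.001 g 0.0 Ffix [-0.5  0.2 -0.2]
tool axes in fixture
 [[-1.     0.001  0.002]
 [ 0.001  1.    -0.004]
 [-0.002 -0.004 -1.   ]]
top 0.055 0   top at x 
top -0.079 0   top at x 
scene 0.055 252 [-0.0238  0.0553  0.0726] [0.0198 0.0867 0.1164] top at x -0.0037
scene -0.079 0   top at x
```

View pics/s5.png

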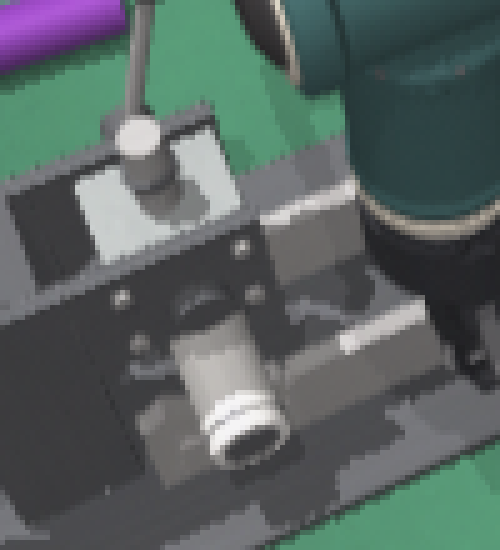

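The barrel is still in the vee (its end at crop (248,440)); that end is at y ≈ +86.5 mm, about 4.5 mm further in than before. The force rose before the expected 80 mm, so I check where the stop really is.

```bash
python3 -c "
from h import *
for n in('top0','scene0'):
    z=np.load(n+'.npz'); P=pts(z['d'],{k:z[k] for k in('fx','fy','cx','cy','R','t')}); L=((P-np.r_[O,0])@F).reshape(-1,3)
    for lo in np.arange(-.115,-.05,.005):
        m=(abs(L[:,0])<.022)&(L[:,1]>=lo)&(L[:,1]<lo+.005)&(L[:,2]<.16)&(L[:,2]>.02)
        if m.sum(): print(n,round(lo,3),m.sum(),'x',L[m,0].min().round(3),L[m,0].max().round(3),'z',np.percentile(L[m,2],[0,50,100]).round(3))
"

```

```text
top0 -0.115 8 x -0.018 0.01 z [0.021 0.023 0.026]
top0 -0.11 19 x -0.015 0.015 z [0.02  0.091 0.101]
top0 -0.105 33 x -0.018 0.015 z [0.02  0.095 0.109]
top0 -0.1 35 x -0.018 0.015 z [0.021 0.102 0.11 ]
top0 -0.095 23 x -0.018 0.014 z [0.042 0.103 0.111]
top0 -0.09 14 x -0.01 0.007 z [0.094 0.099 0.106]
top0 -0.085 12 x -0.01 0.008 z [0.092 0.101 0.104]
top0 -0.055 21 x -0.021 0.012 z [0.022 0.047 0.072]
```

Emit:
jog_arm(
  increments=[
    [[1,0,0,0,0,0,-1],[1,0,0,0,0,0,-1],[1,0,0,0,0,0,-1],[1,0,0,0,0,0,-1],[0,0,0,0,0,0,-1]],
  ],
)

```text
time: 23.37
tool_pos: [0.7605, -0.0407, 0.2787]
tcp_rot: [-2.459, -1.952, 0.002]
wrist_force: [0.7, 0.7, 0.7]
width: -0.001
grip_force: 0.0
```

```bash
python3 -c "
from h import *
go();end()
im,d,p=cam('top');P=pts(d,p);L=((P-np.r_[O,0])@F)
a,b=[int(x) for x in proj(fw(0,0,.11),p)]; print(a,b)
c=im[b-45:b+45,a-60:a+60]
cv2.imwrite('pics/t6.png',c.repeat(6,0).repeat(6,1))
L=L.reshape(-1,3)
for lo in np.arange(-.1,-.05,.003):
    m=(abs(L[:,0])<.022)&(L[:,1]>=lo)&(L[:,1]<lo+.003)&(L[:,2]<.16)&(L[:,2]>.02)
    if m.sum(): print(round(lo,3),m.sum(),'x',L[m,0].min().round(3),L[m,0].max().round(3),'z',np.percentile(L[m,2],[0,50,100]).round(3))
"
```

```text
t 23.37 tcp [ 0.7605 -0.0407  0.2787] fix [-0.229   0.1374  0.2787] q [-0.09  0.44  1.41  0.    1.29  0.14] w -0.001 g 0.0 Ffix [-0.8  0.5  0.7]
tool axes in fixture
 [[-1.    -0.003 -0.   ]
 [-0.003  1.    -0.002]
 [ 0.    -0.002 -1.   ]]
top 0.055 134 [-0.0226  0.0551  0.0861] [0.0197 0.0849 0.1179] top at x 0.0009
top -0.079 78 [-0.0221 -0.0762  0.0766] [ 0.0063 -0.0524  0.116 ] top at x -0.004
scene 0.055 250 [-0.0237  0.0552  0.0699] [0.0198 0.0863 0.1175] top at x -0.0008
scene -0.079 0   top at x 
378 165
-0.1 10 x -0.009 0.016 z [0.103 0.107 0.11 ]
-0.097 10 x -0.008 0.014 z [0.1   0.105 0.108]
-0.094 8 x -0.008 0.011 z [0.1   0.104 0.109]
-0.091 6 x -0.008 0.007 z [0.097 0.101 0.105]
-0.088 9 x -0.01 0.006 z [0.095 0.099 0.104]
-0.085 7 x -0.01 0.004 z [0.092 0.1   0.106]
-0.082 5 x -0.006 0.008 z [0.096 0.102 0.107]
-0.079 5 x -0.008 0.006 z [0.079 0.092 0.11 ]
-0.076 9 x -0.015 0.006 z [0.078 0.111 0.113]
-0.073 8 x -0.015 -0.001 z [0.102 0.11  0.117]
-0.07 8 x -0.016 -0.0 z [0.106 0.11  0.115]
-0.067 8 x -0.017 -0.002 z [0.103 0.108 0.113]
-0.064 7 x -0.017 -0.004 z [0.103 0.108 0.116]
-0.061 7 x -0.018 -0.002 z [0.103 0.109 0.113]
-0.058 8 x -0.018 -0.003 z [0.103 0.108 0.112]
-0.055 9 x -0.018 -0.001 z [0.101 0.109 0.113]
-0.052 8 x -0.019 -0.002 z [0.101 0.107 0.113]
```

View pics/t6.png

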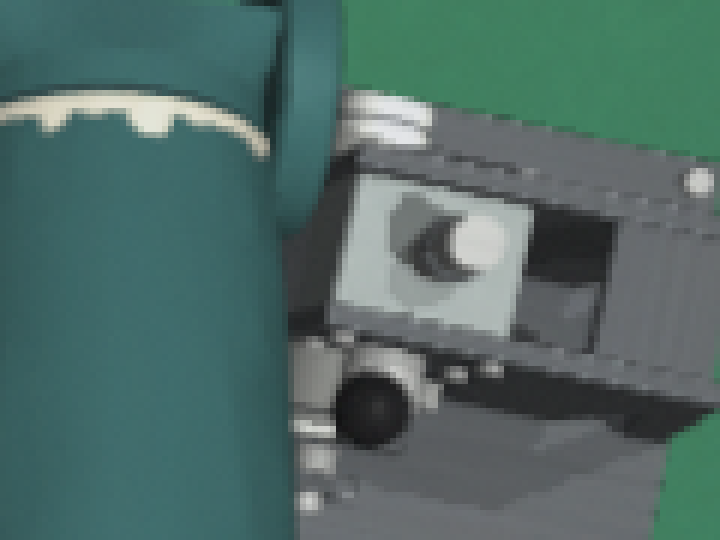

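Barrel spans about y −76 to +85.5 and the button face is near −80, so it is still about 4–5 mm short. The earlier resistance may have come from the hand touching the head. I'll push again with the fingers tilted 20° ahead of the body.

```bash
cat >> h.py <<'E'
def tilty(R,deg): return Ro.from_rotvec(-np.deg2rad(deg)*F[:,0]).as_matrix()@R
E
python3 -c "
from h import *
go(fw(-.001,.142,.2787),tilty(down(-13.3),20))"
```

```text
t 23.52 tcp [ 0.7597 -0.0461  0.2789] fix [-0.2237  0.1379  0.2789] q [-0.09  0.44  1.42 -0.    1.29  0.14] w 0.005 g 0.0 Ffix [-0.1  0.2  0.3]
tool axes in fixture
 [[-1.    -0.     0.003]
 [-0.     1.    -0.002]
 [-0.003 -0.002 -1.   ]]
shift units (30mm) [-7.42  0.14  0.03] ; after turn: [-7.42  0.13 -0.04]
turn units (6deg) [ 3.32  0.03 -0.  ]
```

Emit:
jog_arm(
  increments=[
    [[-0.74,0.03,0,0.66,0,0,-1],[-0.74,0.03,0,0.66,0,0,-1],[-0.74,0.03,0,0.66,0,0,-1],[-0.74,0.03,0,0.67,0,0,-1],[-0.74,0.03,0,0.67,0,0,-1]],
  ],
)

```text
time: 23.93
tool_pos: [0.7379, -0.1577, 0.2797]
tcp_rot: [-2.238, -1.766, 0.316]
wrist_force: [0.8, -0.5, -0.8]
width: 0.002
grip_force: 0.0
```

Emit:
jog_arm(
  increments=[
    [[-0.74,0,0,0,0,0,-1],[-0.74,0,0,0,0,0,-1],[-0.74,0,0,0,0,0,-1],[-0.74,0,0,0,0,0,-1],[-0.74,0,0,0,0,0,-1]],
  ],
)

```text
time: 24.35
tool_pos: [0.7119, -0.2659, 0.2791]
tcp_rot: [-2.24, -1.766, 0.314]
wrist_force: [0.1, -0.8, 0.2]
width: 0.0
grip_force: 0.0
```

```bash
python3 -c "
from h import *
go(fw(-.001,.145,.163),tilty(down(-13.3),20))"
```

```text
t 24.35 tcp [ 0.7119 -0.2659  0.2791] fix [0.0012 0.1419 0.2791] q [-0.37  0.63  1.17 -0.05  1.69 -0.13] w 0.0 g 0.0 Ffix [0.7 0.3 0.2]
tool axes in fixture
 [[-1.     0.003  0.001]
 [ 0.003  0.94  -0.342]
 [-0.003 -0.342 -0.94 ]]
shift units (30mm) [0.09 1.42 3.6 ] ; after turn: [0.07 1.42 3.6 ]
turn units (6deg) [ 0.    0.01 -0.03]
```

Emit:
jog_arm(
  increments=[
    [[0.02,0.284,0.72,0,0,0,-1],[0.02,0.284,0.72,0,0,0,-1],[0.02,0.284,0.72,0,0,0,-1],[0.02,0.284,0.72,0,0,0,-1],[0,0.284,0.72,0,0,0,-1]],
  ],
)

```text
time: 24.77
tool_pos: [0.7157, -0.2635, 0.1622]
tcp_rot: [-2.24, -1.766, 0.314]
wrist_force: [0.2, -0.1, -0.7]
width: 0.003
grip_force: 0.0
```

Emit:
jog_arm(
  increments=[
    [[0,-0.063,0.023,0,0,0,-1],[0,-0.063,0.023,0,0,0,-1],[0,-0.063,0.023,0,0,0,-1],[0,-0.063,0.023,0,0,0,-1],[0,-0.063,0.023,0,0,0,-1]],
  ],
)

```text
time: 25.18
tool_pos: [0.7078, -0.2594, 0.1662]
tcp_rot: [-2.242, -1.772, 0.311]
wrist_force: [0.8, -0.2, 0.3]
width: -0.002
grip_force: 0.0
```

Emit:
jog_arm(
  increments=[
    [[0,-0.03,0.011,0,0,0,-1],[0,-0.03,0.011,0,0,0,-1],[0,-0.03,0.011,0,0,0,-1],[0,-0.03,0.011,0,0,0,-1],[0,-0.03,0.011,0,0,0,-1]],
  ],
)

```text
time: 25.6
tool_pos: [0.7024, -0.2575, 0.1636]
tcp_rot: [-2.238, -1.77, 0.313]
wrist_force: [0.6, 1.0, -0.9]
width: 0.0
grip_force: 0.0
```

```bash
python3 -c "
from h import *
go();s=read_state(); print('moment fix',F.T@np.array(s['torque'])); end()"
```

```text
t 25.6 tcp [ 0.7024 -0.2575  0.1636] fix [-0.0047  0.1308  0.1636] q [-0.37  0.68  1.3  -0.05  1.5  -0.12] w 0.0 g 0.0 Ffix [-1.1  0.3 -0.9]
tool axes in fixture
 [[-1.     0.001  0.002]
 [ 0.     0.94  -0.341]
 [-0.002 -0.341 -0.94 ]]
moment fix [0.17498637 0.0327917  0.03186515]
top 0.055 141 [-0.023   0.0562  0.084 ] [0.0199 0.0998 0.1195] top at x -0.0013
top -0.079 92 [-0.0222 -0.0764  0.0777] [ 0.0052 -0.0522  0.1148] top at x -0.0043
scene 0.055 0   top at x 
scene -0.079 0   top at x
```

Emit:
jog_arm(
  increments=[
    [[0,-0.03,0.011,0,0,0,-1],[0,-0.03,0.011,0,0,0,-1],[0,-0.03,0.011,0,0,0,-1],[0,-0.03,0.011,0,0,0,-1],[0,-0.03,0.011,0,0,0,-1]],
  ],
)

```text
time: 26.12
tool_pos: [0.6977, -0.2565, 0.1634]
tcp_rot: [-2.238, -1.77, 0.313]
wrist_force: [0.2, 0.1, 0.1]
width: -0.003
grip_force: 0.0
```

```bash
python3 -c "
from h import *
go();s=read_state(); print('moment fix',F.T@np.array(s['torque'])); end()"
```

```text
t 26.12 tcp [ 0.6977 -0.2565  0.1634] fix [-0.0046  0.1259  0.1634] q [-0.37  0.67  1.31 -0.05  1.5  -0.12] w -0.003 g 0.0 Ffix [-0.1  0.2  0.1]
tool axes in fixture
 [[-1.     0.001  0.002]
 [ 0.     0.94  -0.341]
 [-0.002 -0.341 -0.94 ]]
moment fix [0.17151728 0.02579797 0.01571046]
top 0.055 147 [-0.0227  0.0552  0.0853] [0.0206 0.0988 0.117 ] top at x -0.0023
top -0.079 93 [-0.0226 -0.0765  0.0809] [ 0.006  -0.052   0.1181] top at x -0.0032
scene 0.055 0   top at x 
scene -0.079 3 [-0.0681 -0.0529  0.0727] [-0.0589 -0.0526  0.0755] top at x -0.0652
```

Emit:
jog_arm(
  increments=[
    [[0,-0.03,0.011,0,0,0,-1],[0,-0.03,0.011,0,0,0,-1],[0,-0.03,0.011,0,0,0,-1],[0,-0.03,0.011,0,0,0,-1],[0,-0.02,0.007,0,0,0,-1]],
  ],
)

```text
time: 26.63
tool_pos: [0.6933, -0.2555, 0.1635]
tcp_rot: [-2.238, -1.77, 0.313]
wrist_force: [0.9, -0.0, -0.9]
width: -0.0
grip_force: 0.0
```

```bash
python3 -c "
from h import *
go();s=read_state(); print('moment fix',F.T@np.array(s['torque'])); end()"
```

```text
t 26.63 tcp [ 0.6933 -0.2555  0.1635] fix [-0.0046  0.1214  0.1635] q [-0.37  0.66  1.33 -0.05  1.49 -0.12] w -0.0 g 0.0 Ffix [-0.2  0.8 -0.9]
tool axes in fixture
 [[-1.     0.001  0.002]
 [ 0.     0.94  -0.341]
 [-0.002 -0.341 -0.94 ]]
moment fix [0.1716891  0.02099955 0.03032256]
top 0.055 156 [-0.0225  0.0578  0.0862] [0.0199 0.0999 0.1267] top at x -0.011
top -0.079 92 [-0.0223 -0.0763  0.0809] [ 0.0063 -0.0526  0.1149] top at x -0.0045
scene 0.055 0   top at x 
scene -0.079 0   top at x
```

Emit:
jog_arm(
  increments=[
    [[0,-0.03,0.011,0,0,0,-1],[0,-0.03,0.011,0,0,0,-1],[0,-0.03,0.011,0,0,0,-1],[0,-0.03,0.011,0,0,0,-1],[0,-0.02,0.007,0,0,0,-1]],
  ],
)

```text
time: 27.15
tool_pos: [0.6896, -0.2545, 0.1636]
tcp_rot: [-2.239, -1.771, 0.312]
wrist_force: [1.7, -0.3, -0.3]
width: 0.001
grip_force: 1.1
```

```bash
python3 -c "
from h import *
go();s=read_state(); print('moment fix',F.T@np.array(s['torque'])); end()"
```

```text
t 27.15 tcp [ 0.6896 -0.2545  0.1636] fix [-0.0046  0.1175  0.1636] q [-0.37  0.66  1.34 -0.05  1.49 -0.12] w 0.001 g 1.1 Ffix [-0.1  1.7 -0.3]
tool axes in fixture
 [[-1.     0.001  0.002]
 [ 0.     0.941 -0.339]
 [-0.002 -0.339 -0.941]]
moment fix [ 0.52171839 -0.03788632  0.02884529]
top 0.055 155 [-0.0231  0.0557  0.0836] [0.0188 0.0985 0.1267] top at x -0.0137
top -0.079 94 [-0.0228 -0.0766  0.0805] [ 0.0067 -0.0522  0.1159] top at x -0.0057
scene 0.055 0   top at x 
scene -0.079 1 [-0.0681 -0.0524  0.0736] [-0.0681 -0.0524  0.0736] top at x -0.0681
```

Now it is a true fingertip contact. By its moment, the earlier 20 N was the gripper body against the head. I continue with 1 mm rows.

Emit:
jog_arm(
  increments=[
    [[0,-0.03,0.011,0,0,0,-1],[0,-0.03,0.011,0,0,0,-1],[0,-0.03,0.011,0,0,0,-1],[0,0,0,0,0,0,-1],[0,0,0,0,0,0,-1]],
  ],
)

```text
time: 27.67
tool_pos: [0.6863, -0.2538, 0.1635]
tcp_rot: [-2.238, -1.77, 0.313]
wrist_force: [2.2, -0.2, 0.2]
width: 0.002
grip_force: 0.9
```

Emit:
jog_arm(
  increments=[
    [[0,-0.03,0.011,0,0,0,-1],[0,0,0,0,0,0,-1],[0,0,0,0,0,0,-1],[0,0,0,0,0,0,-1],[0,0,0,0,0,0,-1]],
  ],
)

```text
time: 28.08
tool_pos: [0.6855, -0.2536, 0.1635]
tcp_rot: [-2.238, -1.77, 0.313]
wrist_force: [1.6, -0.2, 0.4]
width: -0.001
grip_force: 1.2
```

```bash
python3 -c "
from h import *
go();s=read_state(); print('moment fix',F.T@np.array(s['torque'])); end()"
```

```text
t 28.08 tcp [ 0.6855 -0.2536  0.1635] fix [-0.0046  0.1133  0.1635] q [-0.37  0.65  1.35 -0.05  1.48 -0.12] w -0.001 g 1.2 Ffix [-0.2  1.6  0.4]
tool axes in fixture
 [[-1.     0.001  0.002]
 [ 0.     0.94  -0.341]
 [-0.002 -0.341 -0.94 ]]
moment fix [0.56350231 0.02512646 0.0189252 ]
top 0.055 129 [-0.0224  0.055   0.0845] [0.0195 0.099  0.1309] top at x -0.011
top -0.079 97 [-0.023  -0.0788  0.0833] [ 0.0094 -0.0522  0.116 ] top at x -0.0032
scene 0.055 0   top at x 
scene -0.079 1 [-0.0588 -0.0522  0.0753] [-0.0588 -0.0522  0.0753] top at x -0.0588
```

Emit:
jog_arm(
  increments=[
    [[0,-0.03,0.011,0,0,0,-1],[0,0,0,0,0,0,-1],[0,0,0,0,0,0,-1],[0,0,0,0,0,0,-1],[0,0,0,0,0,0,-1]],
  ],
)

```text
time: 28.6
tool_pos: [0.6853, -0.2535, 0.1636]
tcp_rot: [-2.24, -1.771, 0.311]
wrist_force: [4.3, -1.3, -0.1]
width: -0.0
grip_force: 2.6
```

Emit:
jog_arm(
  increments=[
    [[0,-0.03,0.011,0,0,0,-1],[0,0,0,0,0,0,-1],[0,0,0,0,0,0,-1],[0,0,0,0,0,0,-1],[0,0,0,0,0,0,-1]],
  ],
)

```text
time: 29.02
tool_pos: [0.6851, -0.2535, 0.164]
tcp_rot: [-2.242, -1.773, 0.31]
wrist_force: [6.7, -1.4, -1.7]
width: 0.004
grip_force: 3.6
```

```bash
python3 -c "
from h import *
go();s=read_state(); print('moment fix',F.T@np.array(s['torque']))"
```

```text
t 29.02 tcp [ 0.6851 -0.2535  0.164 ] fix [-0.0046  0.1129  0.164 ] q [-0.37  0.65  1.36 -0.05  1.48 -0.12] w 0.004 g 3.6 Ffix [-0.2  6.9 -1.7]
tool axes in fixture
 [[-1.     0.001  0.002]
 [ 0.     0.942 -0.336]
 [-0.002 -0.336 -0.942]]
moment fix [ 1.23808489  0.05345696 -0.00373106]
```

Emit:
jog_arm(
  increments=[
    [[0,-0.03,0.011,0,0,0,-1],[0,-0.02,0.007,0,0,0,-1],[0,0,0,0,0,0,-1],[0,0,0,0,0,0,-1],[0,0,0,0,0,0,-1]],
  ],
)

```text
time: 29.43
tool_pos: [0.6848, -0.2534, 0.1645]
tcp_rot: [-2.244, -1.775, 0.307]
wrist_force: [9.9, -2.1, -0.9]
width: -0.001
grip_force: 5.1
```

Emit:
jog_arm(
  increments=[
    [[0,0.1,-0.035,0,0,0,-1],[0,0.2,-0.07,0,0,0,-1],[0,0.3,-0.1,0,0,0,-1],[0,0.5,-0.2,0,0,0,-1],[0,0.5,-0.2,0,0,0,-1]],
  ],
)

```text
time: 29.85
tool_pos: [0.7313, -0.2645, 0.1635]
tcp_rot: [-2.236, -1.768, 0.316]
wrist_force: [-0.4, -0.4, 0.7]
width: -0.001
grip_force: 0.0
```

Emit:
jog_arm(
  increments=[
    [[0,-0.3,-0.9,0,0,0,-1],[0,-0.3,-0.9,0,0,0,-1],[0,-0.3,-0.9,0,0,0,-1],[0,-0.3,-0.9,0,0,0,-1],[0,-0.3,-0.9,0,0,0,-1]],
  ],
)

```text
time: 30.27
tool_pos: [0.7348, -0.265, 0.3068]
tcp_rot: [-2.236, -1.768, 0.316]
wrist_force: [-0.0, -0.4, 0.6]
width: 0.0
grip_force: 0.0
```

Emit:
jog_arm(
  increments=[
    [[0.8,0,0,-0.66,0,0,-1],[0.8,0,0,-0.66,0,0,-1],[0.8,0,0,-0.67,0,0,-1],[0.8,0,0,-0.67,0,0,-1],[0.8,0,0,-0.67,0,0,-1]],
  ],
)

```text
time: 30.68
tool_pos: [0.7627, -0.1474, 0.3056]
tcp_rot: [2.462, 1.947, -0.001]
wrist_force: [0.6, 0.9, 0.7]
width: -0.003
grip_force: 0.0
```

```bash
python3 -c "
from h import *
go(); end()"
```

```text
t 30.68 tcp [ 0.7627 -0.1474  0.3056] fix [-0.1257  0.1641  0.3056] q [-0.22  0.46  1.35 -0.    1.34  0.01] w -0.003 g 0.0 Ffix [-1.   0.3  0.7]
tool axes in fixture
 [[-1.     0.001  0.002]
 [ 0.001  1.     0.002]
 [-0.002  0.002 -1.   ]]
top 0.055 0   top at x 
top -0.079 0   top at x 
scene 0.055 225 [-0.0239  0.0551  0.07  ] [0.0195 0.0818 0.1158] top at x -0.0013
scene -0.079 2 [-0.0652 -0.0524  0.075 ] [-0.0588 -0.052   0.0766] top at x -0.062
```

Barrel end is now at about +81 mm (with roughly 1 mm bias), and a firm stop was felt at 10 N, so it is home. The hand is off. Now the lever.

Emit:
jog_arm(
  increments=[
    [[0,0,-0.96,0,0,0,0.2],[0,0,-0.96,0,0,0,0.2],[0,0,-0.96,0,0,0,0.2],[0,0,-0.96,0,0,0,0.2],[0,0,-0.96,0,0,0,0.2]],
  ],
)

```text
time: 31.2
tool_pos: [0.7624, -0.1487, 0.4506]
tcp_rot: [-2.464, -1.948, 0.006]
wrist_force: [0.1, 0.1, -1.2]
width: 0.603
grip_force: 0.0
```

Emit:
jog_arm(
  increments=[
    [[-0.3,-0.8,0,0,0,0,0.2],[-0.3,-0.8,0,0,0,0,0.2],[-0.3,-0.8,0,0,0,0,0.2],[-0.3,-0.8,0,0,0,0,0.2],[-0.3,-0.8,0,0,0,0,0.2]],
  ],
)

```text
time: 31.62
tool_pos: [0.6342, -0.1649, 0.4493]
tcp_rot: [-2.464, -1.948, 0.006]
wrist_force: [0.1, -0.0, 0.2]
width: 0.603
grip_force: 0.0
```

Emit:
jog_arm(
  increments=[
    [[-0.3,-0.8,0,0,0,0,0.2],[-0.3,-0.8,0,0,0,0,0.2],[-0.3,-0.8,0,0,0,0,0.2],[-0.3,-0.8,0,0,0,0,0.2],[-0.3,-0.76,0,0,0,0,0.2]],
  ],
)

```text
time: 32.03
tool_pos: [0.508, -0.1812, 0.4496]
tcp_rot: [-2.464, -1.948, 0.005]
wrist_force: [-0.2, -1.0, 0.5]
width: 0.599
grip_force: 0.0
```

```bash
python3 -c "
from h import *
go(fw(-.0354,-.0748,.362),down(-13.3))
im,d,p=cam('scene');P=pts(d,p);L=(P-np.r_[O,0])@F
m=(abs(L[...,0]+.035)<.03)&(abs(L[...,1]+.075)<.03)&(L[...,2]>.285)&(L[...,2]<.335)&(im.max(2)<70)
q=L[m];print(m.sum(),q.min(0).round(4),q.max(0).round(4))
end()"
```

```text
t 32.03 tcp [ 0.508  -0.1812  0.4496] fix [-0.0343 -0.076   0.4496] q [-0.39 -0.05  1.69 -0.    1.51 -0.15] w 0.599 g 0.0 Ffix [1.  0.1 0.5]
tool axes in fixture
 [[-1.     0.001  0.002]
 [ 0.001  1.    -0.003]
 [-0.002 -0.003 -1.   ]]
shift units (30mm) [0.04 0.05 2.92] ; after turn: [0.04 0.04 2.92]
turn units (6deg) [-0.02  0.02 -0.01]
103 [-0.0489 -0.0848  0.3018] [-0.022  -0.0594  0.3219]
top 0.055 111 [-0.0228  0.0556  0.0831] [0.0205 0.0799 0.1161] top at x -0.0005
top -0.079 99 [-0.0229 -0.0789  0.0839] [ 0.0103 -0.0525  0.1158] top at x -0.0059
scene 0.055 227 [-0.0239  0.0551  0.0705] [0.0195 0.0838 0.1166] top at x -0.0023
scene -0.079 1 [-0.0654 -0.0537  0.0736] [-0.0654 -0.0537  0.0736] top at x -0.0654
```

Emit:
jog_arm(
  increments=[
    [[0.04,0.04,0.6,0,0,0,0.2],[0,0,0.7,0,0,0,0.2],[0,0,0.7,0,0,0,0.2],[0,0,0.6,0,0,0,0.2],[0,0,0.3,0,0,0,0.2]],
  ],
)

```text
time: 32.6
tool_pos: [0.5111, -0.1797, 0.3596]
tcp_rot: [-2.461, -1.947, 0.006]
wrist_force: [0.6, -0.4, -0.4]
width: 0.601
grip_force: 0.0
```

Emit:
jog_arm(
  increments=[
    [[0,0,0,0,0,0,0.2],[0,0,0,0,0,0,0],[0,0,0,0,0,0,-0.2],[0,0,0,0,0,0,-0.5],[0,0,0,0,0,0,-1]],
  ],
  force=30,
)

```text
time: 33.02
tool_pos: [0.5097, -0.1795, 0.3646]
tcp_rot: [-2.462, -1.948, 0.006]
wrist_force: [-9.1, 3.3, 3.7]
width: 0.329
grip_force: 29.5
```

Emit:
jog_arm(
  increments=[
    [[0,0,0,0,0,0,-1],[0,0,0,0,0,0,-1],[0,0,0,0,0,0,-1],[0,0,0,0,0,0,-1],[0,0,0,0,0,0,-1]],
  ],
)

```text
time: 33.43
tool_pos: [0.5097, -0.1795, 0.3645]
tcp_rot: [-2.463, -1.948, 0.006]
wrist_force: [-7.8, 2.4, 3.2]
width: 0.323
grip_force: 29.4
```

```bash
python3 -c "
from h import *
go()
th=np.deg2rad(np.r_[np.linspace(80,2,21)]); k=np.c_[-np.cos(th),np.sin(th)]*.130
print(np.c_[-np.diff(k[:,0]),-np.diff(k[:,1])].round(4)/.03)"
```

```text
t 33.43 tcp [ 0.5097 -0.1795  0.3645] fix [-0.0363 -0.0748  0.3645] q [-0.38 -0.02  1.81 -0.    1.36 -0.15] w 0.323 g 29.4 Ffix [-0.6 -8.1  3.2]
tool axes in fixture
 [[-1.     0.     0.002]
 [ 0.     1.    -0.004]
 [-0.002 -0.004 -1.   ]]
[[0.29       0.06      ]
 [0.28333333 0.08      ]
 [0.27666667 0.1       ]
 [0.27       0.11666667]
 [0.26       0.13666667]
 [0.25       0.15333333]
 [0.24       0.17      ]
 [0.23       0.18666667]
 [0.21666667 0.20333333]
 [0.2        0.21666667]
 [0.18666667 0.23      ]
 [0.17       0.24      ]
 [0.15333333 0.25333333]
 [0.13666667 0.26333333]
 [0.11666667 0.27      ]
 [0.1        0.27666667]
 [0.08       0.28333333]
 [0.06       0.29      ]
 [0.04       0.29333333]
 [0.02       0.29333333]]
```

Emit:
jog_arm(
  increments=[
    [[0.29,-0.04,0.06,0,0,0,-1],[0.28,0,0.08,0,0,0,-1],[0.28,0,0.1,0,0,0,-1],[0.27,0,0.12,0,0,0,-1],[0.26,0,0.14,0,0,0,-1]],
  ],
)

```text
time: 33.85
tool_pos: [0.5187, -0.1402, 0.3485]
tcp_rot: [2.462, 1.947, -0.008]
wrist_force: [-5.1, -3.0, -1.7]
width: 0.329
grip_force: 30.2
```

```bash
python3 -c "
from h import *
go()"
```

```text
t 33.85 tcp [ 0.5187 -0.1402  0.3485] fix [-0.0766 -0.075   0.3485] q [-0.31 -0.02  1.84 -0.01  1.32 -0.07] w 0.329 g 30.2 Ffix [ 4.1 -4.3 -1.7]
tool axes in fixture
 [[-1.     0.     0.005]
 [ 0.     1.    -0.001]
 [-0.005 -0.001 -1.   ]]
```

Lever follows (4 N). Continue along the arc.

Emit:
jog_arm(
  increments=[
    [[0.25,-0.02,0.15,0,0,0,-1],[0.24,0,0.17,0,0,0,-1],[0.23,0,0.19,0,0,0,-1],[0.22,0,0.2,0,0,0,-1],[0.2,0,0.22,0,0,0,-1]],
  ],
)

```text
time: 34.27
tool_pos: [0.5265, -0.1068, 0.321]
tcp_rot: [2.461, 1.947, -0.006]
wrist_force: [-4.9, -2.7, 0.9]
width: 0.321
grip_force: 29.4
```

Emit:
jog_arm(
  increments=[
    [[0.19,0,0.23,0,0,0,-1],[0.17,0,0.24,0,0,0,-1],[0.15,0,0.25,0,0,0,-1],[0.14,0,0.26,0,0,0,-1],[0.12,0,0.27,0,0,0,-1]],
  ],
)

```text
time: 34.68
tool_pos: [0.5325, -0.082, 0.2843]
tcp_rot: [-2.464, -1.948, -0.002]
wrist_force: [-4.6, 8.0, 5.0]
width: 0.297
grip_force: 28.7
```

```bash
python3 -c "
from h import *
go()"
```

```text
t 34.68 tcp [ 0.5325 -0.082   0.2843] fix [-0.1364 -0.075   0.2843] q [-0.2   0.02  1.92  0.    1.2   0.03] w 0.297 g 28.7 Ffix [-6.7 -6.3  5. ]
tool axes in fixture
 [[-1.     0.001 -0.001]
 [ 0.001  1.     0.   ]
 [ 0.001  0.    -1.   ]]
```

Emit:
jog_arm(
  increments=[
    [[0.02,0,0.28,0,0,0,-1],[0.04,0,0.28,0,0,0,-1],[0.04,0,0.28,0,0,0,-1],[0.03,0,0.28,0,0,0,-1],[0.02,0,0.28,0,0,0,-1]],
  ],
)

```text
time: 35.1
tool_pos: [0.535, -0.0717, 0.2429]
tcp_rot: [-2.459, -1.941, -0.018]
wrist_force: [0.9, 31.6, 6.9]
width: 0.263
grip_force: 32.8
```

```bash
python3 -c "
from h import *
go()"
```

```text
t 35.1 tcp [ 0.535  -0.0717  0.2429] fix [-0.147  -0.0749  0.2429] q [-0.19  0.06  1.96  0.02  1.12  0.04] w 0.263 g 32.8 Ffix [-30.9  -6.4   6.9]
tool axes in fixture
 [[-1.     0.002 -0.014]
 [ 0.002  1.     0.001]
 [ 0.014  0.001 -1.   ]]
```

Emit:
jog_arm(
  increments=[
    [[-0.08,0,0,0,0,0,-1],[-0.08,0,0,0,0,0,-1],[-0.04,0,0.05,0,0,0,-1],[0,0,0.05,0,0,0,-1],[0,0,0.0,0,0,0,-1]],
  ],
)

```text
time: 35.52
tool_pos: [0.5349, -0.0723, 0.2401]
tcp_rot: [-2.455, -1.935, -0.032]
wrist_force: [4.7, 48.7, 4.8]
width: 0.259
grip_force: 38.3
```

```bash
python3 -c "
from h import *
go()
im,d,p=cam('scene');P=pts(d,p);L=(P-np.r_[O,0])@F
cv2.imwrite('pics/s7.png',im[200:330,110:260].repeat(4,0).repeat(4,1))"
```

```text
t 35.52 tcp [ 0.5349 -0.0723  0.2401] fix [-0.1464 -0.0749  0.2401] q [-0.19  0.06  1.96  0.03  1.12  0.03] w 0.259 g 38.3 Ffix [-48.5  -6.6   4.8]
tool axes in fixture
 [[-1.     0.003 -0.025]
 [ 0.003  1.     0.001]
 [ 0.025  0.001 -1.   ]]
```

View pics/s7.png

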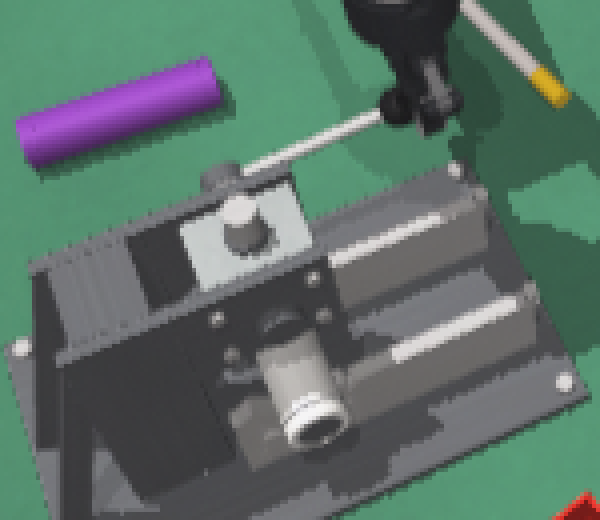

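Knob at (398,105) is nearly level, but the fingers have squeezed off towards its front. I release, go above it and press it down with shut fingers.

Emit:
jog_arm(
  increments=[
    [[0.1,0,0,0,0,0,-0.4],[0.1,0,0,0,0,0,-0.2],[0,0,0,0,0,0,0],[0,0,0,0,0,0,0.2],[0,0,0,0,0,0,0.2]],
  ],
)

```text
time: 35.98
tool_pos: [0.5342, -0.0801, 0.2384]
tcp_rot: [2.461, 1.946, -0.0]
wrist_force: [-0.5, -0.3, -0.0]
width: 0.597
grip_force: 0.0
```

Emit:
jog_arm(
  increments=[
    [[0,0,-0.6,0,0,0,0.2],[0,0,-0.8,0,0,0,0.2],[0,0,-0.8,0,0,0,0.2],[0,0,-0.2,0,0,0,-1],[0,0,0,0,0,0,-1]],
  ],
)

```text
time: 36.4
tool_pos: [0.535, -0.0804, 0.3126]
tcp_rot: [2.46, 1.943, 0.004]
wrist_force: [0.5, 0.1, -0.4]
width: 0.324
grip_force: 0.0
```

```bash
python3 -c "
from h import *
go()
for n in('scene','top'):
    im,d,p=cam(n);P=pts(d,p);L=(P-np.r_[O,0])@F
    m=(abs(L[...,0]+.14)<.04)&(abs(L[...,1]+.075)<.03)&(L[...,2]>.15)&(L[...,2]<.235)&(im.max(2)<70)
    q=L[m];print(n,m.sum(),q.min(0).round(4) if len(q) else '',q.max(0).round(4) if len(q) else '')
go(fw(-.140,-.0748,.29),down(-13.3))
end()"
```

```text
t 36.4 tcp [ 0.535  -0.0804  0.3126] fix [-0.1385 -0.0729  0.3126] q [-0.19  0.    1.88 -0.    1.25  0.04] w 0.324 g 0.0 Ffix [-0.2  0.5 -0.4]
tool axes in fixture
 [[-1.     0.002  0.002]
 [ 0.002  1.     0.007]
 [-0.002  0.007 -1.   ]]
scene 77 [-0.1443 -0.0834  0.1871] [-0.1188 -0.0603  0.2055]
top 0  
t 36.5 tcp [ 0.5333 -0.0798  0.309 ] fix [-0.1387 -0.0747  0.309 ] q [-0.19  0.    1.89 -0.    1.25  0.04] w 0.149 g 0.0 Ffix [-0.6 -0.1 -0.9]
tool axes in fixture
 [[-1.     0.001  0.002]
 [ 0.001  1.     0.001]
 [-0.002  0.001 -1.   ]]
shift units (30mm) [ 0.04 -0.    0.63] ; after turn: [ 0.04 -0.    0.63]
turn units (6deg) [ 0.01  0.02 -0.01]
top 0.055 111 [-0.0225  0.0553  0.0839] [0.02   0.08   0.1165] top at x -0.0035
top -0.079 0   top at x 
scene 0.055 222 [-0.0239  0.0551  0.068 ] [0.0195 0.0819 0.1163] top at x -0.0013
scene -0.079 2 [-0.0745 -0.0525  0.0745] [-0.0652 -0.0524  0.0758] top at x -0.0699
```

Emit:
jog_arm(
  increments=[
    [[-0.24,0,0.2,0,0,0,-1],[0,0,0.2,0,0,0,-1],[0,0,0.2,0,0,0,-1],[0,0,0.1,0,0,0,-1],[0,0,0.1,0,0,0,-1]],
  ],
)

```text
time: 37.02
tool_pos: [0.5314, -0.0862, 0.2841]
tcp_rot: [2.464, 1.948, -0.003]
wrist_force: [-0.5, 0.1, -0.4]
width: -0.004
grip_force: 0.0
```

Emit:
jog_arm(
  increments=[
    [[0,0,0.08,0,0,0,-1],[0,0,0.08,0,0,0,-1],[0,0,0.05,0,0,0,-1],[0,0,0.05,0,0,0,-1],[0,0,0.0,0,0,0,-1]],
  ],
)

```text
time: 37.43
tool_pos: [0.5319, -0.0862, 0.2775]
tcp_rot: [2.462, 1.948, -0.002]
wrist_force: [0.2, 0.7, -0.8]
width: 0.003
grip_force: 0.0
```

```bash
python3 -c "
from h import *
go()"
```

```text
t 37.43 tcp [ 0.5319 -0.0862  0.2775] fix [-0.1321 -0.0746  0.2775] q [-0.21  0.02  1.93 -0.    1.19  0.03] w 0.003 g 0.0 Ffix [-0.7  0.  -0.8]
tool axes in fixture
 [[-1.     0.     0.002]
 [ 0.     1.     0.001]
 [-0.002  0.001 -1.   ]]
```

Emit:
jog_arm(
  increments=[
    [[0,0,0.05,0,0,0,-1],[0,0,0.05,0,0,0,-1],[0,0,0.05,0,0,0,-1],[0,0,0.0,0,0,0,-1],[0,0,0.0,0,0,0,-1]],
  ],
)

```text
time: 37.85
tool_pos: [0.5323, -0.0861, 0.2739]
tcp_rot: [2.462, 1.947, 0.0]
wrist_force: [0.2, 2.5, 3.9]
width: 0.0
grip_force: 2.1
```

Emit:
jog_arm(
  increments=[
    [[0,0,0.05,0,0,0,-1],[0,0,0.05,0,0,0,-1],[0,0,0,0,0,0,-1],[0,0,0.0,0,0,0,-1],[0,0,0.0,0,0,0,-1]],
  ],
)

```text
time: 38.27
tool_pos: [0.5324, -0.086, 0.2734]
tcp_rot: [2.461, 1.947, 0.001]
wrist_force: [-6.3, 3.9, 16.5]
width: -0.001
grip_force: 8.1
```

Emit:
jog_arm(
  increments=[
    [[0,0,0.04,0,0,0,-1],[0,0,0.04,0,0,0,-1],[0,0,0,0,0,0,-1],[0,0,0.0,0,0,0,-1],[0,0,0.0,0,0,0,-1]],
  ],
)

```text
time: 38.68
tool_pos: [0.5324, -0.0861, 0.2732]
tcp_rot: [2.461, 1.947, 0.002]
wrist_force: [-9.7, 3.9, 26.7]
width: -0.0
grip_force: 12.9
```

Hard stop at the lever (27 N with no travel), so it is fully down. Retreat and check.

Emit:
jog_arm(
  increments=[
    [[0,0,-0.3,0,0,0,-1],[0,0,-0.8,0,0,0,-1],[0,0,-0.9,0,0,0,-1],[0,0,-0.9,0,0,0,-1],[0.5,0,-0.9,0,0,0,-1]],
  ],
)

```text
time: 39.1
tool_pos: [0.5346, -0.0732, 0.3821]
tcp_rot: [2.464, 1.945, -0.005]
wrist_force: [-0.3, -0.8, -0.1]
width: -0.002
grip_force: 0.0
```

Emit:
jog_arm(
  increments=[
    [[0.8,0,0,0,0,0,-1],[0.8,0,0,0,0,0,-1],[0.8,0,0,0,0,0,-1],[0,0,0,0,0,0,-1],[0,0,0,0,0,0,-1]],
  ],
)

```text
time: 39.52
tool_pos: [0.5518, -0.0007, 0.3809]
tcp_rot: [2.46, 1.95, -0.004]
wrist_force: [-0.4, 0.0, -0.5]
width: -0.001
grip_force: 0.0
```

```bash
python3 -c "
from h import *
go(); end()
for n in('scene','top'):
    im,d,p=cam(n);P=pts(d,p);L=(P-np.r_[O,0])@F
    m=(abs(L[...,0]+.14)<.04)&(abs(L[...,1]+.075)<.03)&(L[...,2]>.15)&(L[...,2]<.235)&(im.max(2)<70)
    q=L[m];print(n,m.sum(),q.min(0).round(4) if len(q) else '',q.max(0).round(4) if len(q) else '')
    if n=='scene':cv2.imwrite('pics/s8.png',im[200:330,110:260].repeat(4,0).repeat(4,1))"
```

```text
t 39.52 tcp [ 0.5518 -0.0007  0.3809] fix [-0.2199 -0.0749  0.3809] q [-0.04 -0.01  1.77 -0.    1.38  0.19] w -0.001 g 0.0 Ffix [ 0.1 -0.3 -0.5]
tool axes in fixture
 [[-1.    -0.002  0.003]
 [-0.002  1.     0.   ]
 [-0.003  0.    -1.   ]]
top 0.055 108 [-0.0226  0.0576  0.0847] [0.0192 0.0799 0.1189] top at x 0.0001
top -0.079 63 [-0.0223 -0.079   0.0835] [ 0.0153 -0.0526  0.1178] top at x -0.0005
scene 0.055 229 [-0.0237  0.0552  0.0699] [0.0195 0.0819 0.1173] top at x -0.0028
scene -0.079 0   top at x 
scene 76 [-0.1447 -0.0821  0.1848] [-0.119  -0.0601  0.2039]
top 34 [-0.142  -0.0891  0.1872] [-0.1192 -0.0781  0.2014]
```

View pics/s8.png

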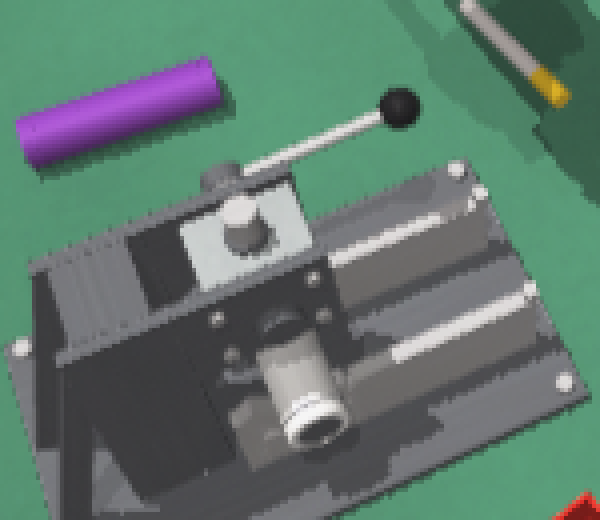

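Picture shows the lever down (knob at (400,107), top at z ≈ 203 mm), the barrel seated in the vee with its end at (317,425), and the hand clear. Handing in.

```bash
python3 -c "
from h import *
print(bot.finish_job())"
```

```text
the job is handed in; nothing more can be done
None
```

I handed the job in at about 40 s: the 44 mm barrel lies in both vees against the end stop (a firm stop was felt at 10 N), and the lever is at its hard stop. The clamping force could not be measured, and the hand-in gave no verdict.

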